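Load-test a spring strut and hang it on the sorting carousel

ROBOT

A 6-joint arm with a two-finger parallel gripper is mounted at the origin on the work surface. World frame = base frame: x ahead of the robot, y to its left, z up, the work surface at z = 0. Lengths are in mm, angles in degrees, forces in N, time in s.
With the tool pointing down it reaches from about 300 to 850 mm from the base axis. Payload 4.2 kg.
Tool frame: the origin (TCP) lies midway between the tips of the shut fingers; the grasp point (between the pads) lies 19 mm behind it; z points along the fingers, y is the direction in which the jaws open and shut (so a half turn about z gives the same grasp; the last joint's range is limited). The gripper opens to 91 mm and grips with 3 to 60 N. Pads are 32 mm wide; open, the fingers measure 118 mm over their backs; the gripper's body (76 mm by 178 mm) begins 60 mm behind the grasp point.
Start: joints at [-78.151, 18.312, 89.639, -0, 72.044, -1.146], TCP at [129.297, -560.293, 187.976] pointing down, gripper open.
Joint ranges: [-177.97, 177.97], [-48.28, 115.42], [12.27, 149.76], [-77.06, 257.06], [2.81, 150.46], [-146.56, 146.56]. Speed limits (degrees/s): [147.25, 147.25, 180, 180, 180, 180].

INTERFACE

Orientations are given as [roll, pitch, yaw] about the fixed x, y, z axes, in that order (R = Rz(yaw) Ry(pitch) Rx(roll)).
In Python, from workcell import env gives the robot as it stands.
- The arm moves only by the shell command python3 -m jog 'ROWS' [FORCE]. ROWS is JSON, a list of rows, each an object of numbers: "dx", "dy", "dz": the shift along the world's x, y, z in m; "wx", "wy", "wz": the turn, a rotation vector about the world's x, y, z in rad; "grip": the gripper's target within -1 to 1 (shut at 1, half-way at 0, fully open at -1). In form: [{"dx": .., "dy": .., "dz": .., "wx": .., "wy": .., "wz": .., "grip": ..}, ...]. A call has 1 to 10 rows; each row shifts and turns the commanded pose from where the row before left it; what a row does not reach is not made up. A row lasts 1/10 s, in which the tool goes at most 50 mm and 8.59 degrees, less where a joint would pass 70% of its speed; a pose out of reach is approached as far as the arm can. A call with a gripper value outside its range is refused whole. The fingers move at their own pace and stop on an object; FORCE is the grip in N (left out, the last holds). Time passes only in rows, so rows that do not move let the fingers close. It gives the time, the measured TCP pose, the force and the opening at its end, in the units of the state.
- env.state(): the state, without advancing time (a new reading comes with each control period).
- env.grab_frame(name): name is "scene" or "top" or "wrist"; returns the picture (480x640x3 uint8, red, green, blue); there is no depth.
- env.get_calibration(name): a dict with "fx", "fy", "cx", "cy" (pixels), "R" (3x3) and "t" (3): a world point X has camera coordinates R X + t. Camera axes: x right, y down, z forward; pixel columns grow to the right and rows downward; lengths in mm; the calibration is good to about 2 mm. A picture is of the moment at which its call begins: read the wrist's pose just before it. get_calibration takes no time and is no camera call; for the wrist camera it gives the pose at the moment of the call.
- env.job_done(): hands the job in, once; it reports no verdict.
The state is a dict: "time_s": time; "qpos": joint angles; "qvel": joint speeds; "effort": joint torques, N m; "ee_pos": TCP position; "ee_rot": TCP orientation; "force": force on the tool from outside, world axes, zero at the start; "torque": the same for the moment, N m; "gripper_width": finger opening in mm.
Only numpy, scipy, OpenCV 4.12 (cv2) and the standard library are available. Lean on these libraries where they do the work, as an engineer would, in place of code of your own. Each camera call takes 0.05 s, during which the arm holds its last target. There are 200 camera calls.

TASK

Test the spring strut that stands on the tester's plate: swing the weighted beam down onto it, let go and let the weight settle on the spring by itself, without pressing it further. If the red pointer then rests at or above the blue reference line the spring is sound, if it rests below the line it is weak; raise the beam back to its parked position. Turn the carousel so that the empty green hook (for a sound spring) or the empty red hook (for a weak one) faces the front stripe on its base and hang the strut on that hook by its eye, leaving the reference mark and the other things on the bench alone.

Things in the scene. Friction and masses are not known exactly. Their poses are not given: they have to be found in the camera images.
- strut_grip (a point): Loose spring strut, 113 mm tall, 0.18 kg, standing on the tester's plate: steel foot 48 mm across, brass coil 31 mm across over a telescoping guide, black cap 40 mm across and 12 mm tall, steel eye on top. This point: middle of the cap, on the axis, 70 mm above the foot's underside. z up the strut, x through the eye's hole: grip the cap along y. Cap and eye sink together under load.
- strut_eye (a point): Centre of the strut's eye, 94.5 mm above the foot's underside: an upright ring 37 mm outside, 28 mm inside, 10 mm thick, hole along x. Its top is the strut's top (113 mm).
- strut_foot (a point): Centre of the underside of the strut's foot; z up along the strut.
- strut_top (a joint): Compression of the strut's spring in m, 0 unloaded; it springs back by itself. The beam's weight compresses it by roughly 0.02.
- tester: Green bench tester, fixed: base 120 x 320 x 12 mm. Origin: on the bench below the plate's centre. Its y runs from the upright white scale (y -144 to -118 mm, x 0, 160 mm tall) past the plate (y 0) to the beam's pivot (y 130 mm; two cheeks 154 mm tall); the handle bar is on its -x side.
- plate (a point): Centre of the tester's round steel plate (84 mm across, red ring), on its top face, 22 mm above the bench; axes as the tester's. With the beam parked it is open from above.
- beam (a joint): Angle of the weighted beam, rad: 0 level over the plate, positive raised, 1.76 parked (past upright against its stop, stays there). Below about 1.3 its weight carries it down by itself, slowed by a damper on the hinge (0.8 rad/s at most), onto the strut's eye, where it rests near -0.07. Lifting at 0.5 rad/s takes about 10 N at the bar. A 44 mm platen is under it, 72 mm steel weights on it.
- beam_pivot (a point): Middle of the beam's hinge, 140 mm above the bench, 130 mm from the plate's centre towards +y of the tester; the hinge runs along x. Axes as the tester's.
- beam_bar (a point): Grip point on the beam's round black handle bar, 14 mm thick, which runs along the tester's x, from 8 to 92 mm out on the -x side of the beam's end; this point is 58 mm out. With the beam at angle a it stands 185 mm x (cos a, sin a) from the hinge along the tester's -y and up: about 320 mm above the bench when parked.
- pointer (a point): Tip of the red pointer at the beam's end, 246 mm from the hinge; with the beam down it stands beside the scale's inner edge.
- mark_line (a point): The blue reference line, 4 mm thick, on the yellow slider on the scale, at the scale's inner edge; its height is compared with the pointer's.
- mark (a joint): Height setting of the reference slider in m; the line is 0.085 + this above the bench.
- stand: Fixed stand of the carousel: steel base 184 mm across, origin on the bench at the axis; its front is its -x side, with a yellow stripe on the base. Its post carries the hub, 56 mm across, top 220 mm above the bench.
- carousel (a joint): Carousel angle, rad, counter-clockwise from above positive; turns easily about the stand's axis, stays where left. Five arms 72 deg apart: 8 mm wire, 200 mm above the bench, 124 mm long from the axis, tip turned up to 12 mm above the wire's middle. At 0 the full grey arm faces the front, the empty green one is 72 deg clockwise of it, the empty red one 72 deg counter-clockwise; the others are full.
- green_hook (a point): Seat of the empty green hook (sound springs): on the wire's middle, 106 mm from the axis, 200 mm above the bench; a round tag 26 mm across sits on the arm 40 mm from the axis. A strut hung here has its eye's centre about 10 mm below this point. Arm free to push between tag and seat.
- red_hook (a point): Seat of the empty red hook (weak springs), made like the green one.
- front (a point): Front station of the carousel, above the yellow stripe: 106 mm from the axis towards -x of the stand, 200 mm above the bench. A hook whose seat is here faces the front. x points to the axis.
- driver: Bystander: black and blue electric screwdriver lying on the bench, about 190 mm long, 36 mm tall. Origin at its underside.
- cleaner: Bystander: white bottle with blue cap, 60 mm across, 130 mm tall. Origin at its underside.
- drive: Bystander: flat aluminium drive, 100 x 70 x 15 mm. Origin at its underside.
Things that resemble listed ones, but are neither listed nor needed, are in the scene too. What is shaped like the part that bears strut_grip but pink or turquoise is not meant.

How it is judged:
By the outcome, as a careful person would: the job done as asked, in the order asked, and still so for the second after the job is handed in, with the robot touching nothing.
It also fails if it takes over 72 s, if anything falls off the work surface, if the arm or the gripper's body presses on something with over 40 N, if the wrist force passes 120 N, or if a joint passes its speed limit or range.

## Working session

There is one attempt and no reset: what is moved stays moved. The work goes in short steps, Python scripts to look and compute and a shell command to move; the robot and the scene stay as the last step left them, time stands still between calls to the robot, and variables do not carry over. Pictures are saved under pics/ and viewed, about 8 in all and at most 12, crops included, and the job is handed in when it is done.

```bash
mkdir -p pics; ls
python3 - <<'E'
from workcell import env
import cv2,numpy as np,json
for n in("scene","top"):
    f=env.grab_frame(n);cv2.imwrite(f"pics/{n}0.png",f[...,::-1])
    c=env.get_calibration(n);print(n,c)
print(env.state())
E
```

```text
pics
scene {'fx': 487.2389524822521, 'fy': 487.2389524822521, 'cx': 317.8153898058978, 'cy': 235.0834865614101, 'R': array([[-0.66037949,  0.75092639,  0.00291374],
       [ 0.44983676,  0.39869631, -0.79917967],
       [-0.6012868 , -0.52645115, -0.60108516]]), 't': array([ 411.40718449, -150.21179642, 1625.39935735])}
top {'fx': 531.9885761170401, 'fy': 531.9885761170401, 'cx': 308.3165790275833, 'cy': 232.23844505008609, 'R': array([[ 0.00243744, -0.99993563,  0.01108087],
       [-0.99599594, -0.00341779, -0.0893331 ],
       [ 0.08936522, -0.01081876, -0.99594016]]), 't': array([7.75906826e-01, 6.29527415e+02, 1.10148845e+03])}
{'time_s': 0.1, 'qpos': array([-7.81491264e+01,  1.83479197e+01,  8.96975134e+01, -3.83026006e-04,
        7.20439879e+01, -1.14680286e+00]), 'qvel': array([ 0.02188783, -0.13109892, -0.3029416 ,  0.0095755 , -0.01315417,
        0.08550739]), 'effort': array([ 7.43188211e-04, -4.13333702e+01, -2.32508987e+01,  7.29344529e-02,
        4.21973958e-02, -5.90425884e-05]), 'ee_pos': array([ 129.2160368 , -559.80369243,  187.21786176]), 'ee_rot': array([-1.79910590e+02, -1.42557292e-03,  1.29977938e+01]), 'force': array([0.42298629, 0.57475204, 0.59601105]), 'torque': array([-0.03479205, -0.02129134, -0.01516734]), 'gripper_width': 91.4072351445408}
```

View pics/scene0.png

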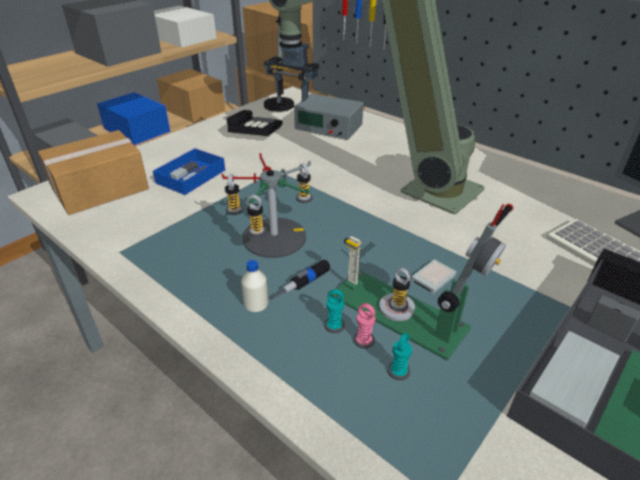

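View pics/top0.png

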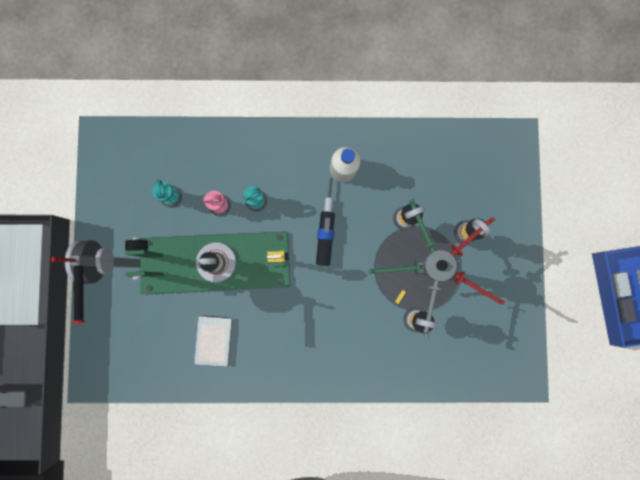

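Scene view: the strut stands on the plate at about (400,285), with the parked beam at right (bar at 503,215). Top view: the strut is at (212,262), the scale at (277,257) and the pivot at about (137,258). The hub is at (441,265), the empty green arm tip at (372,270), the empty red tip at (502,302) and the stripe at (400,297).

The candidates for the strut are the brass/black one at (212,262), pink (216,202), and turquoise (166,193) and (254,197). The brass one on the plate fits, and I'll confirm it in a crop.

```bash
cat > h.py <<'E'
from workcell import env
import cv2,numpy as np
from scipy.spatial.transform import Rotation as Ro
def ray(n,uv,c=None):
    c=c or env.get_calibration(n);R=np.array(c['R']);o=-R.T@np.array(c['t'])
    d=R.T@np.array([(uv[0]-c['cx'])/c['fx'],(uv[1]-c['cy'])/c['fy'],1]);return o,d/np.linalg.norm(d)
def onz(n,uv,z,c=None):
    o,d=ray(n,uv,c);return o+d*(z-o[2])/d[2]
def onplane(n,uv,p,nn,c=None):
    o,d=ray(n,uv,c);return o+d*(np.dot(nn,np.array(p)-o)/np.dot(nn,d))
def proj(n,X,c=None):
    c=c or env.get_calibration(n);q=np.array(c['R'])@np.array(X)+np.array(c['t']);return np.array([c['fx']*q[0]/q[2]+c['cx'],c['fy']*q[1]/q[2]+c['cy']])
E
python3 - <<'E'
from h import *
f=cv2.imread("pics/top0.png");hsv=cv2.cvtColor(f,cv2.COLOR_BGR2HSV)
def blobs(lo,hi,mn,roi):
    m=cv2.inRange(hsv,lo,hi);k=np.zeros_like(m);x0,y0,x1,y1=roi;k[y0:y1,x0:x1]=m[y0:y1,x0:x1]
    cs,_=cv2.findContours(k,0,2);return [c for c in cs if cv2.contourArea(c)>=mn],k
cs,k=blobs((50,60,20),(85,255,140),300,(130,215,300,310))
for c in cs:
    r=cv2.minAreaRect(c);b=cv2.boxPoints(r)
    print('base px',r);P=np.array([onz('top',p,12) for p in b]);print(P.round(0)[:,:2], 'sizes',np.linalg.norm(P[0]-P[1]),np.linalg.norm(P[1]-P[2]),'c',P.mean(0).round(1))
cs,k=blobs((20,120,120),(35,255,255),8,(380,280,420,315))
for c in cs: print('stripe',cv2.minAreaRect(c),onz('top',cv2.minAreaRect(c)[0],10).round(1))
for nme,uv in dict(greentip=(372,270),hub=(441,265),redtip=(502,302)).items(): print(nme,onz('top',uv,220 if nme=='hub' else 208).round(1))
a=cv2.resize(f[225:305,125:295],None,fx=4.6,fy=4.6,interpolation=2)[:300]
a=cv2.resize(f[230:300,120:300],(800,311),interpolation=2);b=cv2.resize(f[195:340,365:515],(290,280),interpolation=2)
s=cv2.imread("pics/scene0.png");c=cv2.resize(s[250:325,340:480],(508,280),interpolation=2)
b=cv2.resize(b,(292,280));cv2.imwrite("pics/c1.png",np.vstack([a,np.hstack([b,c])]))
E
```

```text
base px ((209.11654663085938, 262.5061950683594), (55.98598861694336, 159.2232208251953), 87.33700561523438)
[[617. 388.]
 [634.  48.]
 [514.  41.]
 [498. 379.]] sizes 341.16953480881375 119.96979109608442 c [565.6 214.1  12. ]
stripe ((399.9999694824219, 296.4999694824219), (3.882901668548584, 13.590154647827148), 33.690067291259766) [ 493.8 -194.    10. ]
greentip [ 546.5 -108.6  208. ]
hub [ 555.3 -228.5  220. ]
redtip [ 490.6 -338.6  208. ]
```

View pics/c1.png

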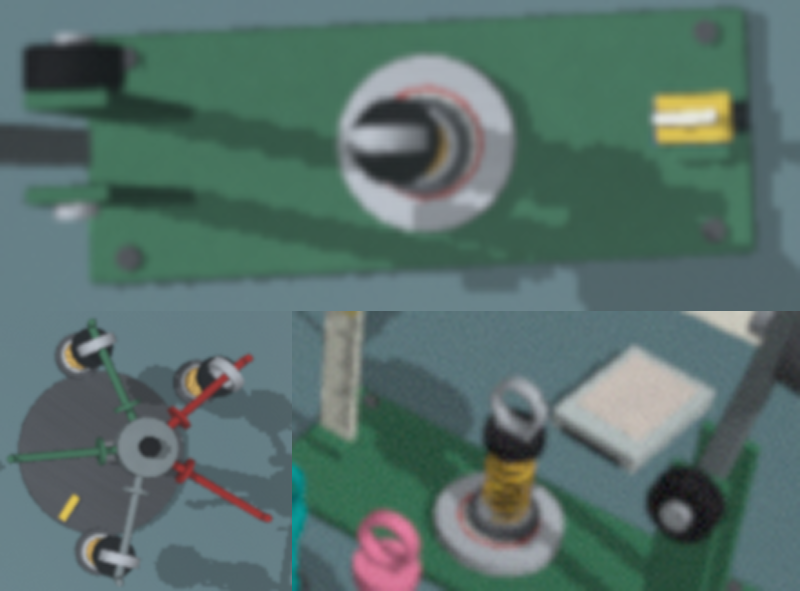

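Crop: the brass strut with black cap stands on the red-ringed plate. Its eye lies in the tester's y‑z plane, and the pink and turquoise ones are off the tester. The empty arms are green (pointing left) and red (lower right). Next I'll compute the key points.

Run:
```python
from h import *
pl=onz('top',(216.1,262),22);d=np.array([-.05,.9987,0]);x=np.array([.9987,.05,0])
print('plate',pl.round(1),'eye top seen',onz('top',(120+388*.225,230+138*.225),135).round(1))
piv=pl+130*d;piv[2]=140
for a in(1.76,1.25,0.15,-.07):
    b=piv-x*58-d*185*np.cos(a)+[0,0,185*np.sin(a)];print('bar',a,b.round(1),proj('top',b).round(),proj('scene',b).round())
sc=pl-131*d;print('scale',sc,[proj('top',sc+[0,0,138]).round(),proj('scene',sc+[0,0,138]).round()])
print('stand base c',onz('top',(418,268),8).round(1),'axis proj scene',proj('scene',[555,-228,220]).round())
for i in(0,1):
  print('pointer parked',proj(['top','scene'][i],piv-d*246*np.cos(1.76)+[0,0,246*np.sin(1.76)]).round())
```

```text
plate [566.  197.9  22. ] eye top seen [564.1 196.5 135. ]
bar 1.76 [499.9 359.6 321.7] [ 79. 298.] [500. 215.]
bar 1.25 [504.5 266.6 315.6] [141. 295.] [455. 201.]
bar 0.15 [510.8 142.2 167.6] [233. 290.] [395. 236.]
bar -0.07 [510.8 140.6 127.1] [237. 289.] [393. 249.]
scale [572.59604721  67.11716045  22.        ] [array([274., 256.]), array([353., 238.])]
stand base c [ 554.8 -234.     8. ] axis proj scene [270. 171.]
pointer parked [ 53. 259.]
pointer parked [501. 204.]
```

```bash
python3 -m jog '[{"dz":0.04},{"dz":0.045,"dx":0.02},{"dz":0.045,"dx":0.02,"dy":0.02,"wz":0.1},{"dz":0.03,"dx":0.02,"dy":0.03,"wz":0.14},{"dz":0.03,"dx":0.02,"dy":0.04,"wz":0.14},{"dz":0.02,"dx":0.02,"dy":0.04,"wz":0.14},{"dx":0.02,"dy":0.045,"wz":0.14},{"dx":0.02,"dy":0.045,"wz":0.14},{"dx":0.02,"dy":0.045,"wz":0.14},{"dx":0.02,"dy":0.045,"wz":0.14}]'
```

```text
invalid input
```

```bash
python3 -m jog '[{"dx":0,"dy":0,"dz":0.045,"wx":0,"wy":0,"wz":0,"grip":1},{"dx":0.02,"dy":0,"dz":0.045,"wx":0,"wy":0,"wz":0.14,"grip":1},{"dx":0.02,"dy":0.02,"dz":0.04,"wx":0,"wy":0,"wz":0.14,"grip":1},{"dx":0.02,"dy":0.03,"dz":0.03,"wx":0,"wy":0,"wz":0.14,"grip":1},{"dx":0.02,"dy":0.03,"dz":0.03,"wx":0,"wy":0,"wz":0.14,"grip":1},{"dx":0.02,"dy":0.04,"dz":0.02,"wx":0,"wy":0,"wz":0.14,"grip":1},{"dx":0.02,"dy":0.045,"dz":0,"wx":0,"wy":0,"wz":0.14,"grip":1},{"dx":0.02,"dy":0.045,"dz":0,"wx":0,"wy":0,"wz":0.14,"grip":1},{"dx":0.02,"dy":0.045,"dz":0,"wx":0,"wy":0,"wz":0.14,"grip":1},{"dx":0.02,"dy":0.045,"dz":0,"wx":0,"wy":0,"wz":0.14,"grip":1}]'
```

```text
time_s: 1.1
ee_pos: [309.4, -258.3, 397.7]
ee_rot: [180.0, -0.0, 85.5]
force: [1.3, 0.1, -0.3]
gripper_width: 14.0
```

```bash
python3 -m jog '[{"dx":0.0135,"dy":0.0475,"dz":0,"wx":0,"wy":0,"wz":0.142,"grip":1},{"dx":0.0135,"dy":0.0475,"dz":0,"wx":0,"wy":0,"wz":0.142,"grip":1},{"dx":0.0135,"dy":0.0475,"dz":0,"wx":0,"wy":0,"wz":0.142,"grip":1},{"dx":0.0135,"dy":0.0475,"dz":0,"wx":0,"wy":0,"wz":0.142,"grip":1},{"dx":0.0135,"dy":0.0475,"dz":0,"wx":0,"wy":0,"wz":0.142,"grip":1},{"dx":0.0135,"dy":0.0475,"dz":0,"wx":0,"wy":0,"wz":0.142,"grip":1},{"dx":0.0135,"dy":0.0475,"dz":0,"wx":0,"wy":0,"wz":0.142,"grip":1},{"dx":0.0135,"dy":0.0475,"dz":0,"wx":0,"wy":0,"wz":0.142,"grip":1},{"dx":0.0135,"dy":0.0475,"dz":0,"wx":0,"wy":0,"wz":0.142,"grip":1},{"dx":0.0135,"dy":0.0475,"dz":0,"wx":0,"wy":0,"wz":0.142,"grip":1}]'; python3 -m jog '[{"dx":0.0135,"dy":0.0475,"dz":0,"wx":0,"wy":0,"wz":0.142,"grip":1},{"dx":0.0135,"dy":0.0475,"dz":0,"wx":0,"wy":0,"wz":0.142,"grip":1},{"dx":0.0135,"dy":0.0475,"dz":0,"wx":0,"wy":0,"wz":0,"grip":1},{"dx":0.0135,"dy":0.0475,"dz":0,"wx":0,"wy":0,"wz":0,"grip":1},{"dx":0,"dy":0,"dz":0,"wx":0,"wy":0,"wz":0,"grip":1},{"dx":0,"dy":0,"dz":0,"wx":0,"wy":0,"wz":0,"grip":1}]'
```

```text
time_s: 2.1
ee_pos: [444.2, 216.8, 397.7]
ee_rot: [-180.0, -0.0, 166.9]
force: [0.5, -1.1, 0.1]
gripper_width: 0.5
time_s: 2.7
ee_pos: [498.3, 405.5, 395.8]
ee_rot: [-179.9, -0.2, -177.1]
force: [0.2, -0.7, 0.5]
gripper_width: 0.5
```

```bash
python3 -m jog '[{"dx":0,"dy":0.003,"dz":-0.035,"wx":0,"wy":0,"wz":0,"grip":1},{"dx":0,"dy":0,"dz":-0.035,"wx":0,"wy":0,"wz":0,"grip":1},{"dx":0,"dy":0,"dz":-0.024,"wx":0,"wy":0,"wz":0,"grip":1},{"dx":0,"dy":-0.01,"dz":0,"wx":0,"wy":0,"wz":0,"grip":1},{"dx":0,"dy":-0.01,"dz":0,"wx":0,"wy":0,"wz":0,"grip":1},{"dx":0,"dy":-0.01,"dz":0,"wx":0,"wy":0,"wz":0,"grip":1},{"dx":0,"dy":-0.01,"dz":0,"wx":0,"wy":0,"wz":0,"grip":1},{"dx":0,"dy":-0.01,"dz":0,"wx":0,"wy":0,"wz":0,"grip":1}]'; python3 -m jog '[{"dx":0,"dy":-0.01,"dz":0,"wx":0,"wy":0,"wz":0,"grip":1},{"dx":0,"dy":-0.01,"dz":0,"wx":0,"wy":0,"wz":0,"grip":1},{"dx":0,"dy":-0.01,"dz":0,"wx":0,"wy":0,"wz":0,"grip":1},{"dx":0,"dy":-0.01,"dz":0,"wx":0,"wy":0,"wz":0,"grip":1},{"dx":0,"dy":-0.01,"dz":0,"wx":0,"wy":0,"wz":0,"grip":1}]'
```

```text
time_s: 3.5
ee_pos: [498.7, 356.7, 305.5]
ee_rot: [179.9, 0.1, -177.2]
force: [0.9, -0.5, 0.1]
gripper_width: 0.7
time_s: 4.0
ee_pos: [498.3, 306.9, 303.9]
ee_rot: [-180.0, -0.0, -177.2]
force: [-1.1, 1.0, 0.4]
gripper_width: 0.8
```

```bash
python3 -m jog '[{"dx":0,"dy":-0.01,"dz":0,"wx":0,"wy":0,"wz":0,"grip":1},{"dx":0,"dy":-0.01,"dz":0,"wx":0,"wy":0,"wz":0,"grip":1},{"dx":0,"dy":-0.01,"dz":0,"wx":0,"wy":0,"wz":0,"grip":1},{"dx":0,"dy":0,"dz":0,"wx":0,"wy":0,"wz":0,"grip":1}]'
python3 - <<'E'
from h import *
a=env.grab_frame('scene')[120:360,300:560];w=env.grab_frame('wrist')
cv2.imwrite('pics/s1.png',np.hstack([cv2.resize(a,(433,400)),cv2.resize(w,(367,400))])[...,::-1])
E
```

```text
time_s: 4.4
ee_pos: [498.4, 276.4, 304.2]
ee_rot: [-180.0, 0.0, -177.3]
force: [0.1, 0.3, 0.9]
gripper_width: 0.5
```

View pics/s1.png

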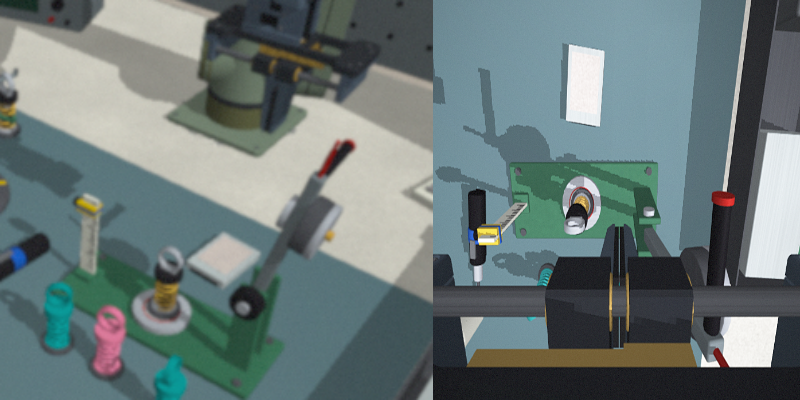

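Run:
```python
from h import *
pl=np.array([566,197.9,22]);d=np.array([-.05,.9987,0]);x=np.array([.9987,.05,0]);piv=pl+130*d;piv[2]=140
c=env.get_calibration('wrist');print(-np.array(c['R']).T@c['t'],np.array(c['R']).round(2),c['fx'])
s=np.array([367/640,400/480]);P=lambda X:(proj('wrist',X)*s+[433,0]).round()
for a in(1.9,1.76,1.6,1.45,1.3):
  e=-d*185*np.cos(a)+[0,0,185*np.sin(a)]+piv;print(a,'out92',P(e-92*x),'out8',P(e-8*x))
print('plate',P(pl),'tcp',P(env.state()['ee_pos']))
# triangulate bar tip: red cap in top0, scene0
t=[ray('top',(79,321)),ray('scene',(511,208))]
```

```text
[418.33083981 273.98935165 500.77422632] [[-0.05  1.    0.  ]
 [ 0.96  0.05  0.28]
 [ 0.28  0.01 -0.96]] 402.92914431977897
1.9 out92 [747. 196.] out8 [733. 322.]
1.76 out92 [720. 200.] out8 [709. 329.]
1.6 out92 [685. 201.] out8 [677. 332.]
1.45 out92 [649. 201.] out8 [646. 331.]
1.3 out92 [616. 198.] out8 [616. 325.]
plate [580. 203.] tcp [619. 236.]
```

Run:
```python
from h import *
s=env.state();p=proj('scene',s['ee_pos']);print(p,s['ee_pos'],s['force'])
f=env.grab_frame('scene')[...,::-1].copy();g=proj('scene',np.array([498,366,322]));o=np.array([380,90])
f=cv2.resize(f[90:270,380:580],(800,720)[:2] if 0 else (660,594),interpolation=2)
for q,c in((p,(0,0,255)),(g,(255,0,255))): cv2.circle(f,tuple(((q-o)*3.3).astype(int)),5,c,1)
cv2.imwrite('pics/s2.png',f)
```

```text
[460.36584282 206.56623961] [498.36838684 277.60302191 304.05506462] [0.82114881 1.26451844 0.64436748]
```

View pics/s2.png

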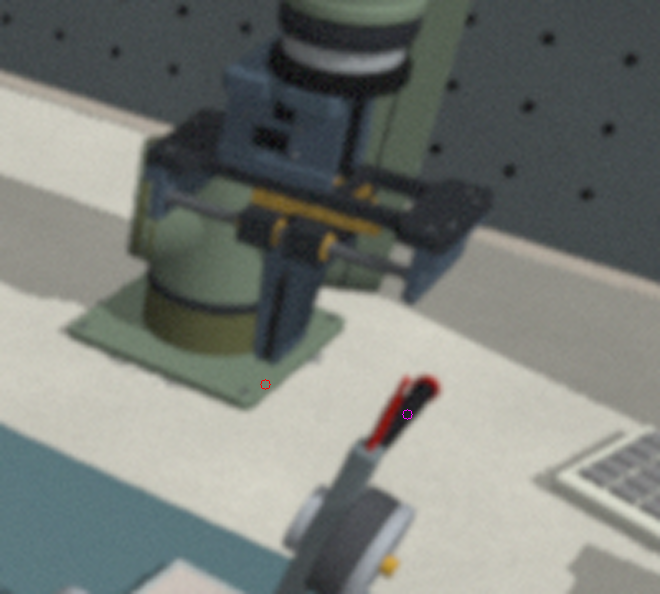

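The bar is modelled correctly (magenta circle on the bar), but the fingertip shows about 20 mm higher than reported and passed over the bar. I'll go back behind it and push lower.

```bash
python3 -m jog '[{"dx":0,"dy":0,"dz":0.045,"wx":0,"wy":0,"wz":0,"grip":1},{"dx":0,"dy":0.03,"dz":0.025,"wx":0,"wy":0,"wz":0,"grip":1},{"dx":0,"dy":0.045,"dz":0,"wx":0,"wy":0,"wz":0,"grip":1},{"dx":0,"dy":0.045,"dz":0,"wx":0,"wy":0,"wz":0,"grip":1},{"dx":0,"dy":0.012,"dz":0,"wx":0,"wy":0,"wz":0,"grip":1},{"dx":0,"dy":0,"dz":-0.035,"wx":0,"wy":0,"wz":0,"grip":1},{"dx":0,"dy":0,"dz":-0.035,"wx":0,"wy":0,"wz":0,"grip":1},{"dx":0,"dy":0,"dz":-0.03,"wx":0,"wy":0,"wz":0,"grip":1},{"dx":0,"dy":0,"dz":0,"wx":0,"wy":0,"wz":0,"grip":1}]'; python3 -m jog '[{"dx":0,"dy":-0.011,"dz":0,"wx":0,"wy":0,"wz":0,"grip":1},{"dx":0,"dy":-0.011,"dz":0,"wx":0,"wy":0,"wz":0,"grip":1},{"dx":0,"dy":-0.011,"dz":0,"wx":0,"wy":0,"wz":0,"grip":1},{"dx":0,"dy":-0.011,"dz":0,"wx":0,"wy":0,"wz":0,"grip":1},{"dx":0,"dy":-0.011,"dz":0,"wx":0,"wy":0,"wz":0,"grip":1}]'
```

```text
time_s: 5.45
ee_pos: [496.2, 407.9, 269.0]
ee_rot: [-179.6, -0.5, -177.2]
force: [-0.6, 0.3, 0.8]
gripper_width: 0.5
time_s: 5.95
ee_pos: [499.8, 356.8, 277.8]
ee_rot: [179.5, 0.4, -177.2]
force: [0.5, 6.6, 6.0]
gripper_width: 0.4
```

```bash
python3 -m jog '[{"dx":0,"dy":-0.01,"dz":0,"wx":0,"wy":0,"wz":0,"grip":1},{"dx":0,"dy":-0.01,"dz":0,"wx":0,"wy":0,"wz":0,"grip":1},{"dx":0,"dy":-0.01,"dz":0,"wx":0,"wy":0,"wz":0,"grip":1},{"dx":0,"dy":-0.01,"dz":0,"wx":0,"wy":0,"wz":0,"grip":1}]'; python3 -m jog '[{"dx":0,"dy":-0.01,"dz":0,"wx":0,"wy":0,"wz":0,"grip":1},{"dx":0,"dy":-0.01,"dz":0,"wx":0,"wy":0,"wz":0,"grip":1},{"dx":0,"dy":-0.01,"dz":0,"wx":0,"wy":0,"wz":0,"grip":1},{"dx":0,"dy":-0.01,"dz":0,"wx":0,"wy":0,"wz":0,"grip":1}]'
python3 - <<'E'
from h import *
w=env.grab_frame('wrist');s=env.grab_frame('scene')
cv2.imwrite('pics/w2.png',np.hstack([cv2.resize(s[90:330,320:580],(390,360)),cv2.resize(w,(410,360))])[...,::-1])
E
```

```text
time_s: 6.35
ee_pos: [499.9, 315.4, 276.2]
ee_rot: [179.7, 0.3, -177.2]
force: [1.6, 4.3, -1.4]
gripper_width: -0.0
time_s: 6.75
ee_pos: [497.7, 273.8, 273.8]
ee_rot: [180.0, -0.1, -177.2]
force: [0.7, 3.8, -2.1]
gripper_width: 0.2
```

View pics/w2.png

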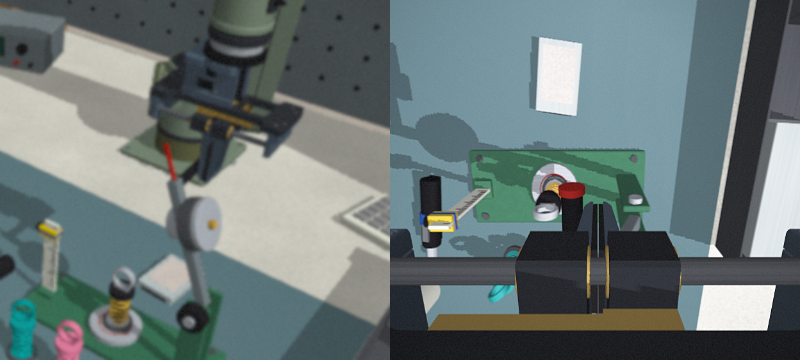

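The wrist view shows the bar just in front of the fingers and the beam tipping toward the plate. I'll push on until it falls away.

```bash
python3 -m jog '[{"dx":0,"dy":-0.01,"dz":0,"wx":0,"wy":0,"wz":0,"grip":1},{"dx":0,"dy":-0.01,"dz":0,"wx":0,"wy":0,"wz":0,"grip":1},{"dx":0,"dy":-0.01,"dz":0,"wx":0,"wy":0,"wz":0,"grip":1},{"dx":0,"dy":0,"dz":0.02,"wx":0,"wy":0,"wz":0,"grip":1},{"dx":0,"dy":0,"dz":0.02,"wx":0,"wy":0,"wz":0,"grip":1},{"dx":0,"dy":0,"dz":0.04,"wx":0,"wy":0,"wz":0,"grip":1}]'
python3 - <<'E'
from h import *
d=np.array([-.05,.9987,0]);x=np.array([.9987,.05,0])
pl=np.array([566,197.9,22])
for z in (80,95,110):
  p=pl-118*d;p[2]=z;print(z,p.round(1),proj('scene',p).round(1),proj('top',p).round(1))
E
```

```text
time_s: 7.45
ee_pos: [497.1, 242.8, 352.5]
ee_rot: [-179.8, -0.3, -177.2]
force: [0.3, 0.6, 0.8]
gripper_width: 0.6
80 [571.9  80.1  80. ] [356.3 265.8] [270.1 258.3]
95 [571.9  80.1  95. ] [356.6 261.1] [269.7 258. ]
110 [571.9  80.1 110. ] [356.9 256.3] [269.2 257.7]
```

Run:
```python
from h import *
s=env.state();c=env.get_calibration('wrist');R=np.array(c['R']);T=np.array(s['ee_pos']);off=-R.T@c['t']-T
d=np.array([-.05,.9987,0]);pl=np.array([566,197.9,22])
for th,tcp in((-65,(470,85,165)),(-65,(470,30,165)),(-60,(470,30,170)),(-55,(470,30,180)),(-65,(440,85,180))):
  Q=Ro.from_euler('y',th,degrees=True).as_matrix();cam=np.array(tcp)+Q@off;R2=R@Q.T;c2=dict(c,R=R2,t=-R2@cam)
  print(th,tcp,'cam',cam.round(),'line',[proj('w',np.r_[(pl-118*d)[:2],z],c2).round() for z in(85,110,160)],'tcp',proj('w',tcp,c2).round())
```

```text
-65 (470, 85, 165) cam [258.  82. 177.] line [array([320., 190.]), array([319., 220.]), array([316., 283.])] tcp [324. 283.]
-65 (470, 30, 165) cam [258.  27. 177.] line [array([388., 193.]), array([388., 223.]), array([386., 286.])] tcp [324. 283.]
-60 (470, 30, 170) cam [260.  27. 200.] line [array([387., 200.]), array([387., 230.]), array([386., 292.])] tcp [324. 283.]
-55 (470, 30, 180) cam [263.  27. 228.] line [array([385., 203.]), array([385., 230.]), array([386., 290.])] tcp [324. 283.]
-65 (440, 85, 180) cam [228.  82. 192.] line [array([321., 183.]), array([319., 210.]), array([317., 267.])] tcp [324. 283.]
```

```bash
python3 -m jog '[{"dx":0,"dy":-0.036,"dz":0,"wx":0,"wy":0,"wz":0,"grip":1},{"dx":0,"dy":-0.036,"dz":0,"wx":0,"wy":0,"wz":0,"grip":1},{"dx":0,"dy":-0.036,"dz":0,"wx":0,"wy":-0.142,"wz":0,"grip":1},{"dx":0,"dy":-0.036,"dz":0,"wx":0,"wy":-0.142,"wz":0,"grip":1},{"dx":0,"dy":-0.036,"dz":0,"wx":0,"wy":-0.142,"wz":0,"grip":1},{"dx":0,"dy":-0.037,"dz":0,"wx":0,"wy":-0.142,"wz":0,"grip":1},{"dx":0,"dy":0,"dz":-0.03,"wx":0,"wy":-0.142,"wz":0,"grip":1},{"dx":0,"dy":0,"dz":-0.03,"wx":0,"wy":-0.142,"wz":0,"grip":1},{"dx":0,"dy":0,"dz":-0.03,"wx":0,"wy":-0.142,"wz":0,"grip":1},{"dx":0,"dy":0,"dz":-0.03,"wx":0,"wy":-0.14,"wz":0,"grip":1}]'; python3 -m jog '[{"dx":0.004,"dy":0,"dz":-0.035,"wx":0,"wy":0,"wz":0,"grip":1},{"dx":0.004,"dy":0,"dz":-0.037,"wx":0,"wy":0,"wz":0,"grip":1},{"dx":0,"dy":0,"dz":0,"wx":0,"wy":0,"wz":0,"grip":1},{"dx":0,"dy":0,"dz":0,"wx":0,"wy":0,"wz":0,"grip":1},{"dx":0,"dy":0,"dz":0,"wx":0,"wy":0,"wz":0,"grip":1},{"dx":0,"dy":0,"dz":0,"wx":0,"wy":0,"wz":0,"grip":1},{"dx":0,"dy":0,"dz":0,"wx":0,"wy":0,"wz":0,"grip":1},{"dx":0,"dy":0,"dz":0,"wx":0,"wy":0,"wz":0,"grip":1},{"dx":0,"dy":0,"dz":0,"wx":0,"wy":0,"wz":0,"grip":1},{"dx":0,"dy":0,"dz":0,"wx":0,"wy":0,"wz":0,"grip":1}]'
python3 -m jog '[{"dx":0,"dy":0,"dz":0,"wx":0,"wy":0,"wz":0,"grip":1},{"dx":0,"dy":0,"dz":0,"wx":0,"wy":0,"wz":0,"grip":1},{"dx":0,"dy":0,"dz":0,"wx":0,"wy":0,"wz":0,"grip":1},{"dx":0,"dy":0,"dz":0,"wx":0,"wy":0,"wz":0,"grip":1},{"dx":0,"dy":0,"dz":0,"wx":0,"wy":0,"wz":0,"grip":1},{"dx":0,"dy":0,"dz":0,"wx":0,"wy":0,"wz":0,"grip":1},{"dx":0,"dy":0,"dz":0,"wx":0,"wy":0,"wz":0,"grip":1},{"dx":0,"dy":0,"dz":0,"wx":0,"wy":0,"wz":0,"grip":1}]'
python3 - <<'E'
from h import *
import pickle
w=env.grab_frame('wrist');c=env.get_calibration('wrist');w2=env.grab_frame('wrist');s=env.grab_frame('scene')
pickle.dump(c,open('c.pkl','wb'));cv2.imwrite('pics/w3raw.png',w[...,::-1]);print(abs(w.astype(int)-w2).mean())
p=cv2.rotate(w,cv2.ROTATE_180)
cv2.imwrite('pics/w3.png',np.hstack([cv2.resize(p,(500,375)),cv2.resize(s[150:370,320:496],(300,375))])[...,::-1])
E
```

```text
time_s: 8.45
ee_pos: [499.5, 2.8, 279.8]
ee_rot: [-173.2, 52.0, -176.1]
force: [0.0, -0.6, 0.1]
gripper_width: 0.3
time_s: 9.45
ee_pos: [510.8, -3.2, 261.6]
ee_rot: [-172.3, 52.9, -176.2]
force: [0.0, 0.9, 0.6]
gripper_width: 0.8
time_s: 10.25
ee_pos: [510.8, -3.2, 261.5]
ee_rot: [-172.4, 52.9, -176.2]
force: [-0.1, 0.4, -0.1]
gripper_width: 0.4
3.057449001736111
```

View pics/w3.png

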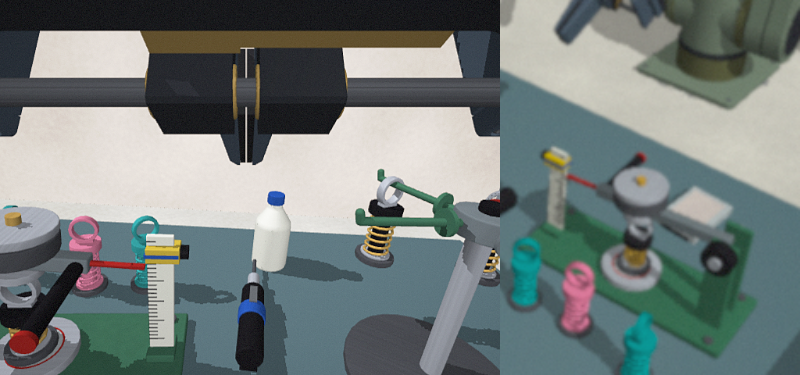

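Run:
```python
import cv2
p=cv2.rotate(cv2.imread('pics/w3raw.png'),cv2.ROTATE_180)
print(p.shape);cv2.imwrite('pics/w3c.png',cv2.resize(p[295:365,105:255],(800,373),interpolation=cv2.INTER_CUBIC))
```

```text
(480, 640, 3)
```

View pics/w3c.png

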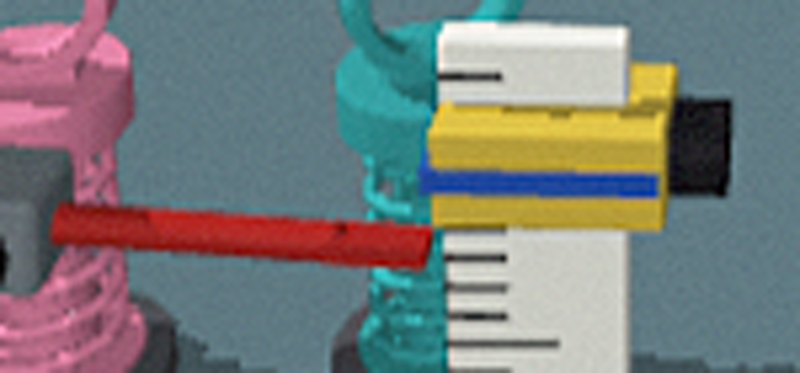

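The pointer tip (crop 428,247) rests about 12 raw px below the blue line's end (425,182), roughly 11 mm lower. The slider line is nearer the camera, so it appears low if anything, which puts the pointer clearly below: **weak → red hook**. I'll check the heights and work out the move to the bar.

```bash
cat >> h.py <<'E'
def goto(pos,R):
    s=env.state();Rc=Ro.from_euler('xyz',s['ee_rot'],degrees=True)
    print('now',np.round(s['ee_pos'],1),'d',((np.array(pos)-s['ee_pos'])/1000).round(4),'rotvec',(R*Rc.inv()).as_rotvec().round(3),'q',np.round(s['qpos'],0))
E
python3 - <<'E'
from h import *
import pickle
c=pickle.load(open('c.pkl','rb'));x=np.array([.9987,.05,0]);pl=np.array([566,197.9,22])
f=lambda u,v:(639-(105+u*150/800),479-(295+v*70/373))
for n,uv,off in(('tip',(428,247),0),('line',(425,182),0),('line if 6mm front',(425,182),-6)):print(n,onplane('w',f(*uv),pl+off*x,x,c).round(1))
R=Ro.from_euler('y',-15,degrees=True)*Ro.from_euler('xyz',[180,0,182.9],degrees=True)
goto((490,139,88),R); print(Ro.from_euler('xyz',env.state()['ee_rot'],degrees=True).as_matrix().round(2))
E
```

```text
tip [571.7  83.7 123.7]
line [571.7  83.8 134.7]
line if 6mm front [565.8  82.1 138.8]
now [510.8  -3.2 261.5] d [-0.0208  0.1422 -0.1735] rotvec [0.062 0.665 0.055] q [  4. -11. 133. -57.   9. -34.]
[[-0.6   0.04  0.8 ]
 [-0.04  1.   -0.08]
 [-0.8  -0.08 -0.6 ]]
```

Pointer z ≈ 124 (about 123 expected at rest), line z ≈ 135–139, so the spring is weak. Now to the bar, at its outer part with a 15° tilt so the gripper body clears the weights.

```bash
python3 -m jog '[{"dx":-0.006,"dy":0,"dz":0.02,"wx":0.008,"wy":0.083,"wz":0.007,"grip":-0.3},{"dx":-0.006,"dy":0,"dz":0.01,"wx":0.008,"wy":0.083,"wz":0.007,"grip":-0.3},{"dx":-0.006,"dy":0.01,"dz":0,"wx":0.008,"wy":0.083,"wz":0.007,"grip":-0.3},{"dx":-0.006,"dy":0.02,"dz":0,"wx":0.008,"wy":0.083,"wz":0.007,"grip":-0.3},{"dx":0,"dy":0.03,"dz":0,"wx":0.008,"wy":0.083,"wz":0.007,"grip":-0.3},{"dx":0,"dy":0.03,"dz":-0.02,"wx":0.008,"wy":0.083,"wz":0.007,"grip":-0.3},{"dx":0,"dy":0.03,"dz":-0.03,"wx":0.008,"wy":0.083,"wz":0.007,"grip":-0.3},{"dx":0,"dy":0.02,"dz":-0.03,"wx":0.008,"wy":0.083,"wz":0.007,"grip":-0.3},{"dx":0,"dy":0,"dz":0,"wx":0,"wy":0,"wz":0,"grip":-0.3}]'
python3 - <<'E'
from h import *
R=Ro.from_euler('y',-15,degrees=True)*Ro.from_euler('xyz',[180,0,182.9],degrees=True)
goto((490,139,88),R)
w=env.grab_frame('wrist').copy()
for X in ((490,139,127.8),env.state()['ee_pos']): cv2.circle(w,tuple(proj('wrist',X).astype(int)),5,(255,0,255),1)
cv2.imwrite('pics/w4.png',w[...,::-1])
E
```

```text
time_s: 11.3
ee_pos: [496.6, 124.2, 192.3]
ee_rot: [-176.2, 20.7, -177.4]
force: [-1.1, -0.6, -1.4]
gripper_width: 59.3
now [496.6 124.2 192.3] d [-0.0066  0.0148 -0.1043] rotvec [0.045 0.101 0.022] q [ 19.   3. 113. -13.  47. -65.]
```

View pics/w4.png

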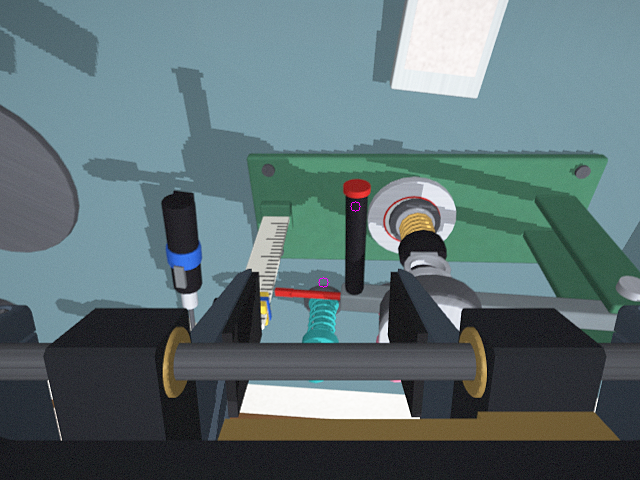

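The predicted grip point (355,206) lies on the bar, which runs from (357,185) to (355,293), so I'll descend and grip.

```bash
python3 -m jog '[{"dx":-0.002,"dy":0.007,"dz":0,"wx":0.022,"wy":0.05,"wz":0.011,"grip":-0.3},{"dx":-0.002,"dy":0.008,"dz":0,"wx":0.022,"wy":0.05,"wz":0.011,"grip":-0.3},{"dx":0,"dy":0,"dz":-0.03,"wx":0,"wy":0,"wz":0,"grip":-0.3},{"dx":0,"dy":0,"dz":-0.03,"wx":0,"wy":0,"wz":0,"grip":-0.3},{"dx":0,"dy":0,"dz":-0.03,"wx":0,"wy":0,"wz":0,"grip":-0.3},{"dx":0,"dy":0,"dz":-0.014,"wx":0,"wy":0,"wz":0,"grip":-0.3},{"dx":0,"dy":0,"dz":0,"wx":0,"wy":0,"wz":0,"grip":1},{"dx":0,"dy":0,"dz":0,"wx":0,"wy":0,"wz":0,"grip":1},{"dx":0,"dy":0,"dz":0,"wx":0,"wy":0,"wz":0,"grip":1},{"dx":0,"dy":0,"dz":0,"wx":0,"wy":0,"wz":0,"grip":1}]' 50;  python3 -m jog '[{"dx":0,"dy":0,"dz":0,"wx":0,"wy":0,"wz":0,"grip":1},{"dx":0,"dy":0,"dz":0,"wx":0,"wy":0,"wz":0,"grip":1}]' 50
```

```text
time_s: 12.35
ee_pos: [493.3, 137.8, 93.2]
ee_rot: [-179.3, 15.6, -177.2]
force: [-1.6, 0.2, 0.2]
gripper_width: 30.2
time_s: 12.55
ee_pos: [492.9, 139.9, 92.5]
ee_rot: [-179.5, 15.5, -177.3]
force: [-5.4, 21.5, 1.5]
gripper_width: 14.5
```

Run:
```python
import numpy as np
a=np.linspace(-.066,1.77,34);p=185*np.c_[.05*np.cos(a),-.9987*np.cos(a),np.sin(a)]
d=np.diff(p,axis=0)
print((d.round(1)).tolist())
```

```text
[[0.0, -0.4, 10.3], [-0.0, 0.2, 10.3], [-0.0, 0.8, 10.3], [-0.1, 1.3, 10.2], [-0.1, 1.9, 10.1], [-0.1, 2.4, 10.0], [-0.1, 3.0, 9.8], [-0.2, 3.5, 9.7], [-0.2, 4.1, 9.5], [-0.2, 4.6, 9.2], [-0.3, 5.1, 8.9], [-0.3, 5.6, 8.6], [-0.3, 6.1, 8.3], [-0.3, 6.5, 8.0], [-0.3, 6.9, 7.6], [-0.4, 7.3, 7.2], [-0.4, 7.7, 6.8], [-0.4, 8.1, 6.3], [-0.4, 8.4, 5.9], [-0.4, 8.8, 5.4], [-0.5, 9.0, 4.9], [-0.5, 9.3, 4.4], [-0.5, 9.5, 3.9], [-0.5, 9.7, 3.3], [-0.5, 9.9, 2.8], [-0.5, 10.0, 2.2], [-0.5, 10.1, 1.7], [-0.5, 10.2, 1.1], [-0.5, 10.3, 0.5], [-0.5, 10.3, -0.0], [-0.5, 10.3, -0.6], [-0.5, 10.2, -1.2], [-0.5, 10.1, -1.8]]
```

```bash
python3 -m jog '[{"dx":0,"dy":0.001,"dz":0.0103,"wx":0,"wy":0,"wz":0,"grip":1},{"dx":0,"dy":0.001,"dz":0.0103,"wx":0,"wy":0,"wz":0,"grip":1},{"dx":0,"dy":0.001,"dz":0.0103,"wx":0,"wy":0,"wz":0,"grip":1},{"dx":0,"dy":0.0013,"dz":0.0102,"wx":0,"wy":0,"wz":0,"grip":1},{"dx":0,"dy":0.0019,"dz":0.0101,"wx":0,"wy":0,"wz":0,"grip":1},{"dx":0,"dy":0.0024,"dz":0.01,"wx":0,"wy":0,"wz":0,"grip":1},{"dx":0,"dy":0.003,"dz":0.0098,"wx":0,"wy":0,"wz":0,"grip":1},{"dx":0,"dy":0.0035,"dz":0.0097,"wx":0,"wy":0,"wz":0,"grip":1},{"dx":0,"dy":0.0041,"dz":0.0095,"wx":0,"wy":0,"wz":0,"grip":1},{"dx":0,"dy":0.0046,"dz":0.0092,"wx":0,"wy":0,"wz":0,"grip":1}]' 50; python3 -m jog '[{"dx":0,"dy":0.0051,"dz":0.0089,"wx":0,"wy":0,"wz":0,"grip":1}]'
```

```text
time_s: 13.55
ee_pos: [491.7, 158.7, 189.3]
ee_rot: [-178.8, 15.2, -177.0]
force: [5.5, -7.9, -8.9]
gripper_width: 13.0
time_s: 13.65
ee_pos: [491.5, 163.1, 198.1]
ee_rot: [-178.7, 15.2, -177.0]
force: [3.8, -9.4, -7.9]
gripper_width: 12.9
```

```bash
python3 -m jog '[{"dx":0,"dy":0.005,"dz":0.0086,"wx":0,"wy":0,"wz":0,"grip":1},{"dx":0,"dy":0.0056,"dz":0.0083,"wx":0,"wy":0,"wz":0,"grip":1},{"dx":0,"dy":0.0063,"dz":0.008,"wx":0,"wy":0,"wz":0,"grip":1},{"dx":-0.001,"dy":0.0069,"dz":0.0076,"wx":0,"wy":0,"wz":0,"grip":1},{"dx":0,"dy":0.0073,"dz":0.0072,"wx":0,"wy":0,"wz":0,"grip":1},{"dx":0,"dy":0.0077,"dz":0.0068,"wx":0,"wy":0,"wz":0,"grip":1},{"dx":-0.001,"dy":0.0081,"dz":0.0063,"wx":0,"wy":0,"wz":0,"grip":1},{"dx":0,"dy":0.0084,"dz":0.0059,"wx":0,"wy":0,"wz":0,"grip":1},{"dx":0,"dy":0.0088,"dz":0.0054,"wx":0,"wy":0,"wz":0,"grip":1},{"dx":-0.001,"dy":0.009,"dz":0.0049,"wx":0,"wy":0,"wz":0,"grip":1}]'; python3 -m jog '[{"dx":0,"dy":0.0093,"dz":0.0044,"wx":0,"wy":0,"wz":0,"grip":1}]'
```

```text
time_s: 14.65
ee_pos: [488.4, 231.3, 271.2]
ee_rot: [-178.2, 15.4, -177.0]
force: [-7.3, -22.8, 17.5]
gripper_width: 13.0
time_s: 14.75
ee_pos: [488.2, 240.8, 276.4]
ee_rot: [-178.3, 15.4, -177.0]
force: [-9.1, -21.1, 15.3]
gripper_width: 13.0
```

```bash
python3 -m jog '[{"dx":-0.001,"dy":0.0095,"dz":0.0039,"wx":0,"wy":0,"wz":0,"grip":1},{"dx":0,"dy":0.0097,"dz":0.0033,"wx":0,"wy":0,"wz":0,"grip":1},{"dx":-0.001,"dy":0.0099,"dz":0.0028,"wx":0,"wy":0,"wz":0,"grip":1},{"dx":0,"dy":0.01,"dz":0.0022,"wx":0,"wy":0,"wz":0,"grip":1},{"dx":-0.001,"dy":0.0101,"dz":0.0017,"wx":0,"wy":0,"wz":0,"grip":1},{"dx":0,"dy":0.0102,"dz":0.0011,"wx":0,"wy":0,"wz":0,"grip":1},{"dx":-0.001,"dy":0.0103,"dz":0.0005,"wx":0,"wy":0,"wz":0,"grip":1},{"dx":0,"dy":0.0103,"dz":0,"wx":0,"wy":0,"wz":0,"grip":1},{"dx":-0.001,"dy":0.0103,"dz":-0.0006,"wx":0,"wy":0,"wz":0,"grip":1}]'
```

```text
time_s: 15.65
ee_pos: [483.7, 338.4, 292.2]
ee_rot: [-179.2, 15.6, -177.2]
force: [-7.9, -3.5, 14.3]
gripper_width: 12.9
```

```bash
python3 -m jog '[{"dx":0,"dy":0.0102,"dz":-0.0012,"wx":0,"wy":0,"wz":0,"grip":1},{"dx":-0.001,"dy":0.009,"dz":-0.0018,"wx":0,"wy":0,"wz":0,"grip":1},{"dx":0,"dy":0.004,"dz":-0.001,"wx":0,"wy":0,"wz":0,"grip":1},{"dx":0,"dy":0,"dz":0,"wx":0,"wy":0,"wz":0,"grip":1}]'
```

```text
time_s: 16.05
ee_pos: [482.6, 359.5, 288.5]
ee_rot: [-178.9, 15.5, -177.1]
force: [-9.2, -10.3, 18.5]
gripper_width: 12.6
```

```bash
python3 -m jog '[{"dx":0,"dy":0,"dz":0,"wx":0,"wy":0,"wz":0,"grip":-0.4},{"dx":0,"dy":0,"dz":0,"wx":0,"wy":0,"wz":0,"grip":-0.4},{"dx":0,"dy":0,"dz":0,"wx":0,"wy":0,"wz":0,"grip":-0.4},{"dx":0,"dy":0,"dz":0.02,"wx":0,"wy":0,"wz":0,"grip":-0.4},{"dx":0,"dy":0,"dz":0.04,"wx":0,"wy":0,"wz":0,"grip":-0.4},{"dx":0,"dy":0,"dz":0.04,"wx":0,"wy":0.06,"wz":0,"grip":-0.4},{"dx":0,"dy":-0.02,"dz":0.02,"wx":0,"wy":0.1,"wz":0,"grip":-0.4},{"dx":0,"dy":-0.045,"dz":0,"wx":0,"wy":0.1,"wz":0,"grip":-0.4},{"dx":0,"dy":-0.045,"dz":0,"wx":0,"wy":0,"wz":0,"grip":-0.4}]' 30
python3 - <<'E'
from h import *
for n in('scene','top'):
    a=env.grab_frame(n);b=cv2.imread(f'pics/{n}0.png')[...,::-1]
    cv2.imwrite(f'pics/{n}1.png',a[...,::-1])
    for k,g in((0,b),(1,a)):
        h=cv2.cvtColor(np.ascontiguousarray(g),cv2.COLOR_RGB2HSV);m=cv2.inRange(h,(0,150,60),(6,255,255))|cv2.inRange(h,(174,150,60),(180,255,255))
        r=m[180:260,470:540] if n=='scene' else m[240:335,40:130]
        ys,xs=np.nonzero(r);print(n,k,len(xs),xs.mean(),ys.mean())
R=Ro.from_euler('xyz',[180,0,182.9],degrees=True);goto((566,198,230),R)
E
```

```text
time_s: 16.95
ee_pos: [486.3, 251.9, 402.5]
ee_rot: [-179.9, 0.4, -177.3]
force: [0.5, -0.1, -0.2]
gripper_width: 63.9
scene 0 58 28.862068965517242 35.43103448275862
scene 1 56 28.142857142857142 36.125
top 0 74 24.175675675675677 39.13513513513514
top 1 52 17.884615384615383 19.192307692307693
now [484.5 248.3 404.3] d [ 0.0815 -0.0503 -0.1743] rotvec [0.002 0.009 0.009] q [ 26.  12.  68.  -0. 100. -66.]
```

The scene mask shows the beam back at parked, within 1 px of its initial position. Next I'll turn the carousel with closed fingers by pushing the red arm clockwise about 89°.

```bash
python3 -m jog '[{"dx":0.005,"dy":-0.0467,"dz":0,"wx":0,"wy":0,"wz":-0.049,"grip":1},{"dx":0.005,"dy":-0.0467,"dz":0,"wx":0,"wy":0,"wz":-0.049,"grip":1},{"dx":0.005,"dy":-0.0467,"dz":0,"wx":0,"wy":0,"wz":-0.049,"grip":1},{"dx":0.005,"dy":-0.0467,"dz":0,"wx":0,"wy":0,"wz":-0.049,"grip":1},{"dx":0.005,"dy":-0.0467,"dz":0,"wx":0,"wy":0,"wz":-0.049,"grip":1},{"dx":0.005,"dy":-0.0467,"dz":0,"wx":0,"wy":0,"wz":-0.049,"grip":1},{"dx":0.005,"dy":-0.0467,"dz":0,"wx":0,"wy":0,"wz":-0.049,"grip":1},{"dx":0.005,"dy":-0.0467,"dz":0,"wx":0,"wy":0,"wz":-0.049,"grip":1},{"dx":0.005,"dy":-0.0467,"dz":0,"wx":0,"wy":0,"wz":-0.049,"grip":1},{"dx":0.005,"dy":-0.0467,"dz":0,"wx":0,"wy":0,"wz":-0.049,"grip":1}]'; python3 -m jog '[{"dx":0.005,"dy":-0.0467,"dz":0,"wx":0,"wy":0,"wz":-0.049,"grip":1},{"dx":0.005,"dy":-0.0467,"dz":0,"wx":0,"wy":0,"wz":-0.049,"grip":1},{"dx":0,"dy":0,"dz":0,"wx":0,"wy":0,"wz":0,"grip":1}]'
python3 - <<'E'
from h import *
s=env.state();w=env.grab_frame('wrist');c=env.get_calibration('wrist')
f=cv2.imread('pics/top0.png');h=cv2.cvtColor(f,cv2.COLOR_BGR2HSV)
# base disc in first top view: dark grey low-sat
m=cv2.inRange(h,(0,0,40),(180,70,100));k=np.zeros_like(m);k[215:325,365:480]=m[215:325,365:480]
cs,_=cv2.findContours(k,0,2);cc=max(cs,key=cv2.contourArea);print('disc',cv2.fitEllipse(cc))
R=Ro.from_euler('xyz',[180,0,149],degrees=True);goto((545,-310,160),R)
ww=w.copy()
A=np.array([555,-230])
def pt(ang,r,z): return np.r_[A+r*np.array([np.cos(np.radians(ang)),np.sin(np.radians(ang))]),z]
for X in (pt(238.5,106,200),pt(149.5,75,8),pt(166,106,200),pt(0,0,220)):cv2.circle(ww,tuple(int(v) for v in proj('wrist',X,c)),6,(255,0,255),1)
cv2.imwrite('pics/w5.png',ww[...,::-1]);cv2.imwrite('pics/w5raw.png',w[...,::-1])
import pickle;pickle.dump(c,open('c5.pkl','wb'))
E
```

```text
time_s: 18.05
ee_pos: [534.0, -215.8, 403.8]
ee_rot: [180.0, 0.5, 154.6]
force: [0.6, -0.2, -0.3]
gripper_width: 0.6
time_s: 18.35
ee_pos: [544.1, -312.8, 401.0]
ee_rot: [-179.9, 0.4, 148.7]
force: [-0.4, 0.4, -0.3]
gripper_width: 0.3
disc ((402.7911682128906, 246.3404541015625), (49.08917236328125, 56.7579231262207), 29.219728469848633)
now [ 544.  -309.9  401.9] d [ 1.000e-03 -1.000e-04 -2.419e-01] rotvec [0.004 0.005 0.002] q [-31.  21.  56.  -0. 103. -90.]
```

View pics/w5.png

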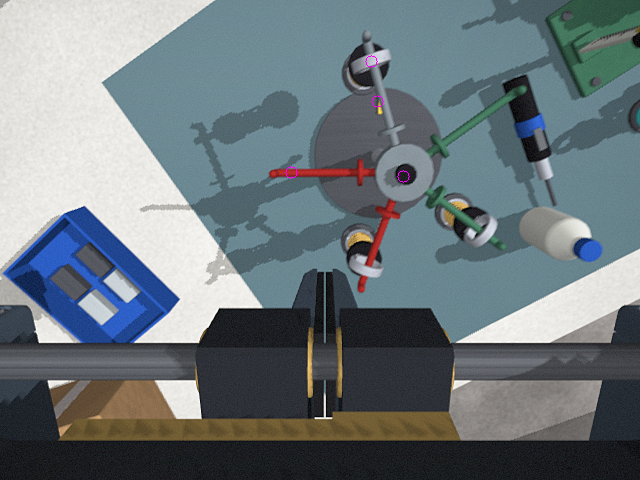

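The model points land on the red arm (291,173), hub (403,176) and stripe (377,102), so the geometry is confirmed. I'll compute the arc.

```bash
python3 - <<'E'
import numpy as np
a=np.radians(np.arange(262,161,-4.));p=80*np.c_[np.cos(a),np.sin(a)];print(np.diff(p,axis=0).round(1).tolist())
E
python3 -m jog '[{"dx":0,"dy":0,"dz":-0.045,"wx":0,"wy":0,"wz":0,"grip":1},{"dx":0,"dy":0,"dz":-0.045,"wx":0,"wy":0,"wz":0,"grip":1},{"dx":0,"dy":0,"dz":-0.045,"wx":0,"wy":0,"wz":0,"grip":1},{"dx":0,"dy":0,"dz":-0.045,"wx":0,"wy":0,"wz":0,"grip":1},{"dx":0,"dy":0,"dz":-0.04,"wx":0,"wy":0,"wz":0,"grip":1},{"dx":0,"dy":0,"dz":-0.022,"wx":0,"wy":0,"wz":0,"grip":1},{"dx":0,"dy":0,"dz":0,"wx":0,"wy":0,"wz":0,"grip":1}]'
```

```text
[[-5.5, 1.0], [-5.4, 1.4], [-5.3, 1.7], [-5.2, 2.1], [-5.0, 2.4], [-4.8, 2.8], [-4.6, 3.1], [-4.4, 3.4], [-4.1, 3.7], [-3.9, 4.0], [-3.6, 4.3], [-3.3, 4.5], [-3.0, 4.7], [-2.6, 4.9], [-2.3, 5.1], [-1.9, 5.2], [-1.5, 5.4], [-1.2, 5.5], [-0.8, 5.5], [-0.4, 5.6], [0.0, 5.6], [0.4, 5.6], [0.8, 5.5], [1.2, 5.5], [1.5, 5.4]]
time_s: 19.1
ee_pos: [541.7, -304.7, 158.6]
ee_rot: [180.0, 0.1, 149.2]
force: [0.3, -0.3, 0.3]
gripper_width: 0.4
```

```bash
python3 -m jog '[{"dx":-0.0055,"dy":0,"dz":0,"wx":0,"wy":0,"wz":0,"grip":1},{"dx":-0.0054,"dy":0,"dz":0,"wx":0,"wy":0,"wz":0,"grip":1},{"dx":-0.0053,"dy":0.0014,"dz":0,"wx":0,"wy":0,"wz":0,"grip":1},{"dx":-0.0052,"dy":0.0021,"dz":0,"wx":0,"wy":0,"wz":0,"grip":1},{"dx":-0.005,"dy":0.0024,"dz":0,"wx":0,"wy":0,"wz":0,"grip":1},{"dx":-0.0048,"dy":0.0028,"dz":0,"wx":0,"wy":0,"wz":0,"grip":1},{"dx":-0.0046,"dy":0.0031,"dz":0,"wx":0,"wy":0,"wz":0,"grip":1},{"dx":-0.0044,"dy":0.0034,"dz":0,"wx":0,"wy":0,"wz":0,"grip":1},{"dx":-0.0041,"dy":0.0037,"dz":0,"wx":0,"wy":0,"wz":0,"grip":1},{"dx":-0.0039,"dy":0.004,"dz":0,"wx":0,"wy":0,"wz":0,"grip":1}]'; python3 -m jog '[{"dx":-0.0036,"dy":0.0043,"dz":0,"wx":0,"wy":0,"wz":0,"grip":1},{"dx":-0.0033,"dy":0.0045,"dz":0,"wx":0,"wy":0,"wz":0,"grip":1},{"dx":-0.003,"dy":0.0047,"dz":0,"wx":0,"wy":0,"wz":0,"grip":1},{"dx":-0.0026,"dy":0.0049,"dz":0,"wx":0,"wy":0,"wz":0,"grip":1},{"dx":-0.0023,"dy":0.0051,"dz":0,"wx":0,"wy":0,"wz":0,"grip":1},{"dx":-0.0019,"dy":0.0052,"dz":0,"wx":0,"wy":0,"wz":0,"grip":1},{"dx":-0.0015,"dy":0.0054,"dz":0,"wx":0,"wy":0,"wz":0,"grip":1},{"dx":-0.0012,"dy":0.0055,"dz":0,"wx":0,"wy":0,"wz":0,"grip":1},{"dx":-0.0008,"dy":0.0055,"dz":0,"wx":0,"wy":0,"wz":0,"grip":1}]'
python3 - <<'E'
from h import *
s=env.state()['ee_pos'];v=s[:2]-[555,-230];print(np.hypot(*v),np.degrees(np.arctan2(v[1],v[0]))%360,s,env.state()['force'])
f=env.grab_frame('top');g=np.ascontiguousarray(f);cv2.imwrite('pics/top2.png',f[...,::-1])
h=cv2.cvtColor(g,cv2.COLOR_RGB2HSV);m=cv2.inRange(h,(0,140,50),(8,255,255))|cv2.inRange(h,(172,140,50),(180,255,255));m[:, :340]=0;m[:,545:]=0;m[:190]=0;m[345:]=0
n,l,st,ce=cv2.connectedComponentsWithStats(m)
for i in range(1,n):
    if st[i,4]>8:
        ys,xs=np.nonzero(l==i);P=np.array([onz('top',p,200)[:2] for p in zip(xs,ys)])-[555,-230]
        r=np.hypot(*P.T);far=P[r>r.max()-15].mean(0);print(st[i],'rmax',r.max().round(),'ang',(np.degrees(np.arctan2(far[1],far[0]))%360).round(1))
E
```

```text
time_s: 20.1
ee_pos: [494.8, -284.7, 162.2]
ee_rot: [-180.0, 0.5, 149.1]
force: [0.9, -0.0, -0.3]
gripper_width: 0.6
time_s: 21.0
ee_pos: [474.9, -239.4, 162.3]
ee_rot: [-180.0, 0.5, 149.1]
force: [0.5, -1.3, -0.4]
gripper_width: 0.4
80.69783009962111 186.71566027161919 [ 474.85586002 -239.43698093  162.26001869] [ 0.49964753 -1.26325891 -0.404403  ]
[456 271  21  14  88] rmax 73.0 ang 244.5
[433 287   8  24  86] rmax 80.0 ang 172.3
[431 323   3  14  27] rmax 126.0 ang 172.5
```

```bash
python3 -m jog '[{"dx":-0.0004,"dy":0.0056,"dz":0,"wx":0,"wy":0,"wz":0,"grip":1},{"dx":0,"dy":0.0056,"dz":0,"wx":0,"wy":0,"wz":0,"grip":1},{"dx":0.0004,"dy":0.0056,"dz":0,"wx":0,"wy":0,"wz":0,"grip":1},{"dx":0.0008,"dy":0.0055,"dz":0,"wx":0,"wy":0,"wz":0,"grip":1},{"dx":0.001,"dy":0.0045,"dz":0,"wx":0,"wy":0,"wz":0,"grip":1},{"dx":0.001,"dy":0.003,"dz":0,"wx":0,"wy":0,"wz":0,"grip":1},{"dx":0.0005,"dy":0.0015,"dz":0,"wx":0,"wy":0,"wz":0,"grip":1},{"dx":0,"dy":0,"dz":0,"wx":0,"wy":0,"wz":0,"grip":1}]'
python3 - <<'E'
from h import *
import pickle
s=env.state()['ee_pos'];v=s[:2]-[555,-230];print(np.degrees(np.arctan2(v[1],v[0]))%360)
f=env.grab_frame('top');g=np.ascontiguousarray(f)
h=cv2.cvtColor(g,cv2.COLOR_RGB2HSV);m=cv2.inRange(h,(0,140,50),(8,255,255))|cv2.inRange(h,(172,140,50),(180,255,255));m[:, :340]=0;m[:,545:]=0;m[:190]=0;m[345:]=0
n,l,st,ce=cv2.connectedComponentsWithStats(m)
for i in range(1,n):
    if st[i,4]>8:
        ys,xs=np.nonzero(l==i);P=np.array([onz('top',p,200)[:2] for p in zip(xs,ys)])-[555,-230]
        r=np.hypot(*P.T);far=P[r>r.max()-15].mean(0);print(st[i],'rmax',r.max().round(),'ang',(np.degrees(np.arctan2(far[1],far[0]))%360).round(1))
# stripe from wrist view and top view; hub centre from wrist
c=pickle.load(open('c5.pkl','rb'));w=cv2.imread('pics/w5raw.png');h=cv2.cvtColor(w,cv2.COLOR_BGR2HSV)
m=cv2.inRange(h,(18,120,120),(36,255,255));m[:80]=0;m[125:]=0;m[:,:360]=0;m[:,400:]=0
ys,xs=np.nonzero(m);print('stripe wrist',len(xs),xs.mean(),ys.mean(),onz('w',(xs.mean(),ys.mean()),8,c),onz('w',(405,174),220,c))
E
```

```text
time_s: 21.85
ee_pos: [478.3, -208.2, 162.2]
ee_rot: [-180.0, 0.5, 149.1]
force: [0.0, -0.8, 0.8]
gripper_width: 0.6
164.13551058777594
[430 279   4   4  13] rmax 34.0 ang 152.5
[416 291  12  20  79] rmax 89.0 ang 152.4
[408 320   5  10  24] rmax 126.0 ang 152.6
stripe wrist 36 379.19444444444446 108.58333333333333 [ 499.89390091 -194.28315451    8.        ] [ 553.929808   -227.91698043  220.        ]
```

```bash
python3 -m jog '[{"dx":0.0007,"dy":0.0023,"dz":0,"wx":0,"wy":0,"wz":0,"grip":1},{"dx":0.0007,"dy":0.0023,"dz":0,"wx":0,"wy":0,"wz":0,"grip":1},{"dx":0,"dy":0,"dz":0,"wx":0,"wy":0,"wz":0,"grip":1},{"dx":-0.003,"dy":-0.006,"dz":0,"wx":0,"wy":0,"wz":0,"grip":1},{"dx":-0.003,"dy":-0.006,"dz":0.01,"wx":0,"wy":0,"wz":0,"grip":1},{"dx":0,"dy":0,"dz":0.04,"wx":0,"wy":0,"wz":0,"grip":1},{"dx":0,"dy":0,"dz":0.045,"wx":0,"wy":0,"wz":0,"grip":1},{"dx":0,"dy":0.01,"dz":0.045,"wx":0,"wy":0,"wz":0,"grip":-1},{"dx":0,"dy":0.04,"dz":0.02,"wx":0,"wy":0,"wz":0,"grip":-1},{"dx":0.005,"dy":0.045,"dz":0,"wx":0,"wy":0,"wz":0.06,"grip":-1}]'
python3 - <<'E'
from h import *
R=Ro.from_euler('xyz',[180,0,182.9],degrees=True);goto((566,198,300),R)
E
```

```text
time_s: 22.9
ee_pos: [479.9, -121.9, 327.1]
ee_rot: [179.9, 1.0, 152.4]
force: [1.1, 1.4, -0.7]
gripper_width: 21.9
now [ 479.9 -121.9  327.1] d [ 0.0861  0.3199 -0.0271] rotvec [0.003 0.018 0.533] q [-15.   7.  85.  -0.  87. -78.]
```

Move over the strut. On arrival I'll measure the carousel angle, cap centre and eye direction numerically.

```bash
python3 -m jog '[{"dx":0.0108,"dy":0.04,"dz":-0.003,"wx":0,"wy":0.002,"wz":0.067,"grip":-1},{"dx":0.0108,"dy":0.04,"dz":-0.003,"wx":0,"wy":0.002,"wz":0.067,"grip":-1},{"dx":0.0108,"dy":0.04,"dz":-0.003,"wx":0,"wy":0.002,"wz":0.067,"grip":-1},{"dx":0.0108,"dy":0.04,"dz":-0.003,"wx":0,"wy":0.002,"wz":0.067,"grip":-1},{"dx":0.0108,"dy":0.04,"dz":-0.003,"wx":0,"wy":0.002,"wz":0.067,"grip":-1},{"dx":0.0108,"dy":0.04,"dz":-0.003,"wx":0,"wy":0.002,"wz":0.067,"grip":-1},{"dx":0.0108,"dy":0.04,"dz":-0.003,"wx":0,"wy":0.002,"wz":0.067,"grip":-1},{"dx":0.0108,"dy":0.04,"dz":-0.006,"wx":0,"wy":0.002,"wz":0.067,"grip":-1},{"dx":0,"dy":0,"dz":0,"wx":0,"wy":0,"wz":0,"grip":-1},{"dx":0,"dy":0,"dz":0,"wx":0,"wy":0,"wz":0,"grip":-1}]'
python3 - <<'E'
from h import *
import pickle
f=env.grab_frame('top');g=np.ascontiguousarray(f);cv2.imwrite('pics/top3.png',f[...,::-1])
h=cv2.cvtColor(g,cv2.COLOR_RGB2HSV);m=cv2.inRange(h,(0,140,50),(8,255,255))|cv2.inRange(h,(172,140,50),(180,255,255));m[:, :340]=0;m[:,545:]=0;m[:190]=0;m[345:]=0
n,l,st,ce=cv2.connectedComponentsWithStats(m)
for i in range(1,n):
    if st[i,4]>8:
        ys,xs=np.nonzero(l==i);P=np.array([onz('top',p,200)[:2] for p in zip(xs,ys)])-[554.5,-229]
        r=np.hypot(*P.T);far=P[r>r.max()-15].mean(0);print(st[i],'rmax',r.max().round(),'ang',(np.degrees(np.arctan2(far[1],far[0]))%360).round(1))
m=cv2.inRange(h,(18,120,110),(36,255,255));m[:,:375]=0;m[:,425:]=0;m[:275]=0;m[315:]=0;ys,xs=np.nonzero(m);print('stripe px',len(xs),xs.mean() if len(xs) else 0,ys.mean() if len(xs) else 0)
R=Ro.from_euler('xyz',[180,0,182.9],degrees=True);goto((566,198,73),R)
w=env.grab_frame('wrist');c=env.get_calibration('wrist');pickle.dump(c,open('c6.pkl','wb'));cv2.imwrite('pics/w6raw.png',w[...,::-1])
w=w.copy()
# predicted eye: ends of ring at its mid height (z 22+94.5), top, plate
for X in((566,198-18.5,116.5),(566,198+18.5,116.5),(566,198,135),(566,198,22),(566,198,98)):
  q=proj('wrist',X,c);print(X,q.round());cv2.circle(w,tuple(q.astype(int)),4,(255,0,255),1)
cv2.imwrite('pics/w6.png',w[...,::-1])
E
```

```text
time_s: 23.9
ee_pos: [565.1, 198.9, 295.3]
ee_rot: [-179.7, -0.4, -176.8]
force: [0.1, -0.5, 0.6]
gripper_width: 91.5
[407 279  27  45 139] rmax 117.0 ang 150.0
[451 278  27  30 130] rmax 100.0 ang 222.8
stripe px 47 400.02127659574467 296.3404255319149
now [565.1 198.1 295.7] d [ 9.000e-04 -1.000e-04 -2.227e-01] rotvec [ 0.005 -0.006 -0.005] q [ 18.  18.  74.  -0.  88. -75.]
(566, 179.5, 116.5) [306. 212.]
(566, 216.5, 116.5) [345. 214.]
(566, 198, 135) [325. 217.]
(566, 198, 22) [325. 196.]
(566, 198, 98) [325. 209.]
```

View pics/w6.png

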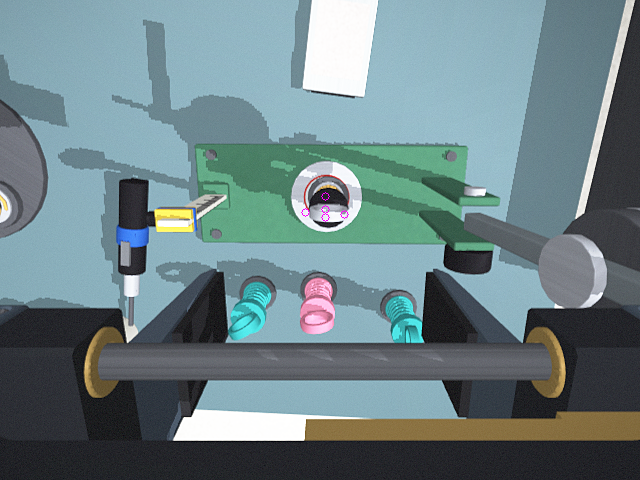

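The wrist view shows the strut at about (327,205), within 1–2 px of the prediction, and its ring spans columns (308–346), i.e. along the jaw axis. The carousel red arm measures 150° against the stripe at 149–150°, so I'll descend and grip the cap.

```bash
python3 - <<'E'
import pickle
from h import *
w=cv2.imread('pics/w6raw.png');c=pickle.load(open('c6.pkl','rb'));h=cv2.cvtColor(w,cv2.COLOR_BGR2HSV)
r=(slice(195,230),slice(302,352));m=cv2.inRange(h[r],(0,0,120),(180,60,255))
n,l,st,ce=cv2.connectedComponentsWithStats(m);print(st,ce.round(1))
for row in l[5:30:2,::2]:print(''.join('.#%@ox123456789'[min(v,13)] for v in row))
E
python3 -m jog '[{"dx":0.0005,"dy":0.0005,"dz":-0.04,"wx":0,"wy":0,"wz":0,"grip":-1},{"dx":0.0005,"dy":0.0005,"dz":-0.04,"wx":0,"wy":0,"wz":0,"grip":-1},{"dx":0,"dy":0,"dz":-0.04,"wx":0,"wy":0,"wz":0,"grip":-1},{"dx":0,"dy":0,"dz":-0.03,"wx":0,"wy":0,"wz":0,"grip":-1},{"dx":0,"dy":0,"dz":-0.02,"wx":0,"wy":0,"wz":0,"grip":-1},{"dx":0,"dy":0,"dz":-0.02,"wx":0,"wy":0,"wz":0,"grip":-1},{"dx":0,"dy":0,"dz":-0.02,"wx":0,"wy":0,"wz":0,"grip":-1},{"dx":0,"dy":0,"dz":-0.02,"wx":0,"wy":0,"wz":0,"grip":-1},{"dx":0,"dy":0,"dz":0,"wx":0,"wy":0,"wz":0,"grip":-1}]' 20
```

```text
[[   0    0   50   35  645]
 [   0    0   50   35 1073]
 [   3    0    4   13   32]] [[25.3 12.8]
 [24.6 19.9]
 [ 4.8  5.5]]
#.%%....................#
#.%%....................#
##.%....###########....##
##.%.################..##
###.#####################
###.#####################
#########################
#########################
#########################
#########################
######.##################
#######.............#####
..######..........#####..
time_s: 24.9
ee_pos: [564.4, 197.7, 63.6]
ee_rot: [-179.7, -0.6, -176.9]
force: [-0.7, 0.1, -0.2]
gripper_width: 91.2
```

```bash
python3 -m jog '[{"dx":0,"dy":0,"dz":0,"wx":0,"wy":0,"wz":0,"grip":1},{"dx":0,"dy":0,"dz":0,"wx":0,"wy":0,"wz":0,"grip":1},{"dx":0,"dy":0,"dz":0,"wx":0,"wy":0,"wz":0,"grip":1},{"dx":0,"dy":0,"dz":0,"wx":0,"wy":0,"wz":0,"grip":1},{"dx":0,"dy":0,"dz":0,"wx":0,"wy":0,"wz":0,"grip":1},{"dx":0,"dy":0,"dz":0,"wx":0,"wy":0,"wz":0,"grip":1},{"dx":0,"dy":0,"dz":0,"wx":0,"wy":0,"wz":0,"grip":1}]' 25
```

```text
time_s: 25.6
ee_pos: [566.2, 200.2, 65.4]
ee_rot: [-179.8, -0.3, -176.8]
force: [-0.1, 0.5, 0.3]
gripper_width: 39.0
```

Width 39 mm confirms the cap is gripped. Lift and carry to a point outside the front hook.

```bash
python3 -m jog '[{"dx":0,"dy":0,"dz":0.02,"wx":0,"wy":0,"wz":0,"grip":1},{"dx":0,"dy":0,"dz":0.04,"wx":0,"wy":0,"wz":0,"grip":1},{"dx":0,"dy":0,"dz":0.045,"wx":0,"wy":0,"wz":0,"grip":1},{"dx":0,"dy":0,"dz":0.045,"wx":0,"wy":0,"wz":0,"grip":1},{"dx":0,"dy":0,"dz":0.045,"wx":0,"wy":0,"wz":0,"grip":1},{"dx":-0.01,"dy":-0.02,"dz":0.02,"wx":0,"wy":0,"wz":0,"grip":1},{"dx":-0.0194,"dy":-0.0435,"dz":0,"wx":0,"wy":0,"wz":-0.072,"grip":1},{"dx":-0.0194,"dy":-0.0435,"dz":0,"wx":0,"wy":0,"wz":-0.072,"grip":1},{"dx":-0.0194,"dy":-0.0435,"dz":0,"wx":0,"wy":0,"wz":-0.072,"grip":1},{"dx":-0.0194,"dy":-0.0435,"dz":0,"wx":0,"wy":0,"wz":-0.072,"grip":1}]'; python3 -m jog '[{"dx":-0.0194,"dy":-0.0435,"dz":0,"wx":0,"wy":0,"wz":-0.072,"grip":1},{"dx":-0.0194,"dy":-0.0435,"dz":0,"wx":0,"wy":0,"wz":-0.072,"grip":1},{"dx":-0.0194,"dy":-0.0435,"dz":0,"wx":0,"wy":0,"wz":-0.072,"grip":1},{"dx":-0.01,"dy":-0.022,"dz":0,"wx":0,"wy":0,"wz":-0.072,"grip":1},{"dx":0,"dy":0,"dz":0,"wx":0,"wy":0,"wz":0,"grip":1},{"dx":0,"dy":0,"dz":0,"wx":0,"wy":0,"wz":0,"grip":1}]'
python3 - <<'E'
from h import *
u=np.array([-.866,.5]);A=np.array([554.5,-229]);R=Ro.from_euler('xyz',[180,0,150],degrees=True)
goto((*(A+165*u),153.5),R);print(A+165*u,A+106*u)
E
```

```text
time_s: 26.6
ee_pos: [477.2, 4.6, 279.8]
ee_rot: [-179.7, -0.4, 166.6]
force: [0.7, -0.6, -0.9]
gripper_width: 38.6
time_s: 27.2
ee_pos: [410.1, -146.4, 280.1]
ee_rot: [-179.8, -0.4, 150.2]
force: [-0.4, 0.8, -1.3]
gripper_width: 38.8
now [ 410.1 -146.4  280.1] d [ 1.500e-03 -1.000e-04 -1.266e-01] rotvec [-0.001 -0.007 -0.003] q [-21.   3.  96.  -0.  81. -81.]
[ 411.61 -146.5 ] [ 462.704 -176.   ]
```

```bash
python3 -m jog '[{"dx":0,"dy":0,"dz":-0.04,"wx":0,"wy":-0.003,"wz":0,"grip":1},{"dx":0.001,"dy":0,"dz":-0.04,"wx":0,"wy":-0.003,"wz":0,"grip":1},{"dx":0,"dy":0,"dz":-0.03,"wx":0,"wy":0,"wz":0,"grip":1},{"dx":0,"dy":0,"dz":-0.0165,"wx":0,"wy":0,"wz":0,"grip":1},{"dx":0,"dy":0,"dz":0,"wx":0,"wy":0,"wz":0,"grip":1},{"dx":0,"dy":0,"dz":0,"wx":0,"wy":0,"wz":0,"grip":1}]'
python3 - <<'E'
from h import *
u=np.array([-.866,.5]);A=np.array([554.5,-229]);R=Ro.from_euler('xyz',[180,0,150],degrees=True)
goto((*(A+165*u),153.5),R)
f=env.grab_frame('top');w=env.grab_frame('wrist');c=env.get_calibration('wrist');s=env.grab_frame('scene')
for n,x in(('top4',f),('w7raw',w),('s4',s)):cv2.imwrite(f'pics/{n}.png',x[...,::-1])
for n,g,cc in(('top',f,None),('wrist',w,c),('scene',s,None)):
    h=cv2.cvtColor(np.ascontiguousarray(g),cv2.COLOR_RGB2HSV);m=cv2.inRange(h,(0,140,50),(8,255,255))|cv2.inRange(h,(172,140,50),(180,255,255))
    k,l,st,ce=cv2.connectedComponentsWithStats(m)
    print(n,[(st[i].tolist()) for i in range(1,k) if st[i,4]>20],'pred tip',proj(n,(*(A+124*u),212),cc).round(),'r60',proj(n,(*(A+60*u),200),cc).round(),'eye',proj(n,(*env.state()['ee_pos'][:2],env.state()['ee_pos'][2]+51.5),cc).round())
E
```

```text
time_s: 27.8
ee_pos: [412.2, -145.8, 154.2]
ee_rot: [-180.0, -0.0, 150.3]
force: [0.2, 0.4, -0.8]
gripper_width: 38.6
now [ 412.2 -145.8  154.2] d [-0.0005 -0.0007 -0.0007] rotvec [ 0.    -0.001 -0.006] q [-21.   7. 109.  -0.  63. -81.]
top [[51, 257, 15, 5, 55], [406, 279, 28, 45, 162], [451, 278, 27, 30, 138], [73, 320, 10, 3, 26]] pred tip [406. 327.] r60 [422. 295.] eye [394. 347.]
wrist [[312, 401, 18, 18, 279]] pred tip [322. 425.] r60 [321. 515.] eye [323. 332.]
scene [[343, 0, 5, 7, 31], [268, 164, 7, 7, 26], [282, 172, 26, 7, 43], [491, 209, 11, 17, 53]] pred tip [315. 167.] r60 [292. 174.] eye [329. 166.]
```

The arm tip in the wrist view (col 321) lines up laterally with the eye (col 323). Slide inward.

```bash
python3 -m jog '[{"dx":0.0069,"dy":-0.004,"dz":0,"wx":0,"wy":0,"wz":0,"grip":1},{"dx":0.0069,"dy":-0.004,"dz":0,"wx":0,"wy":0,"wz":0,"grip":1},{"dx":0.0069,"dy":-0.004,"dz":0,"wx":0,"wy":0,"wz":0,"grip":1},{"dx":0.0052,"dy":-0.003,"dz":0,"wx":0,"wy":0,"wz":0,"grip":1},{"dx":0.0052,"dy":-0.003,"dz":0,"wx":0,"wy":0,"wz":0,"grip":1},{"dx":0.0052,"dy":-0.003,"dz":0,"wx":0,"wy":0,"wz":0,"grip":1}]'; python3 -m jog '[{"dx":0.0052,"dy":-0.003,"dz":0,"wx":0,"wy":0,"wz":0,"grip":1},{"dx":0.0052,"dy":-0.003,"dz":0,"wx":0,"wy":0,"wz":0,"grip":1},{"dx":0.004,"dy":-0.0025,"dz":0,"wx":0,"wy":0,"wz":0,"grip":1},{"dx":0,"dy":0,"dz":0,"wx":0,"wy":0,"wz":0,"grip":1}]'
python3 - <<'E'
from h import *
w=env.grab_frame('wrist');c=env.get_calibration('wrist');cv2.imwrite('pics/w8raw.png',w[...,::-1]);f=env.grab_frame('top')
u=np.array([-.866,.5]);A=np.array([554.5,-229]);s=env.state();v=s['ee_pos'][:2]-A
print('r',np.hypot(*v),np.degrees(np.arctan2(v[1],v[0])),s['ee_pos'],s['force'])
for n,g,cc in(('top',f,None),('wrist',w,c)):
    h=cv2.cvtColor(np.ascontiguousarray(g),cv2.COLOR_RGB2HSV);m=cv2.inRange(h,(0,140,50),(8,255,255))|cv2.inRange(h,(172,140,50),(180,255,255))
    k,l,st,ce=cv2.connectedComponentsWithStats(m)
    print(n,[(st[i].tolist()) for i in range(1,k) if st[i,4]>15],'pred tip',proj(n,(*(A+124*u),212),cc).round())
E
```

```text
time_s: 28.55
ee_pos: [448.0, -167.8, 153.6]
ee_rot: [-179.9, -0.1, 150.2]
force: [0.7, 0.1, -2.3]
gripper_width: 38.7
time_s: 28.95
ee_pos: [462.6, -176.3, 153.7]
ee_rot: [-179.9, -0.0, 150.2]
force: [0.0, 0.5, -1.0]
gripper_width: 38.9
r 106.76581345273975 150.2032050292858 [ 461.84934755 -175.94535342  153.66997106] [-0.51397571  0.85349305 -2.11887004]
top [[51, 257, 16, 5, 58], [423, 279, 10, 8, 34], [451, 278, 25, 27, 132], [73, 320, 10, 3, 26]] pred tip [406. 327.]
wrist [[314, 279, 21, 56, 1050], [313, 380, 19, 39, 666]] pred tip [324. 298.]
```

```bash
python3 -m jog '[{"dx":0,"dy":0,"dz":-0.004,"wx":0,"wy":0,"wz":0,"grip":1},{"dx":0,"dy":0,"dz":-0.004,"wx":0,"wy":0,"wz":0,"grip":1},{"dx":0,"dy":0,"dz":-0.003,"wx":0,"wy":0,"wz":0,"grip":1},{"dx":0,"dy":0,"dz":0,"wx":0,"wy":0,"wz":0,"grip":1}]';python3 -m jog '[{"dx":0,"dy":0,"dz":-0.002,"wx":0,"wy":0,"wz":0,"grip":1},{"dx":0,"dy":0,"dz":0,"wx":0,"wy":0,"wz":0,"grip":1}]';python3 -m jog '[{"dx":0,"dy":0,"dz":-0.002,"wx":0,"wy":0,"wz":0,"grip":1},{"dx":0,"dy":0,"dz":0,"wx":0,"wy":0,"wz":0,"grip":1}]'
```

```text
time_s: 29.45
ee_pos: [461.5, -175.7, 142.1]
ee_rot: [-179.9, -0.1, 150.2]
force: [0.4, 0.3, -1.1]
gripper_width: 38.6
time_s: 29.65
ee_pos: [461.9, -175.9, 140.6]
ee_rot: [-179.9, -0.1, 150.2]
force: [-0.2, -0.1, -2.3]
gripper_width: 38.7
time_s: 29.85
ee_pos: [462.0, -176.0, 138.7]
ee_rot: [-179.9, -0.1, 150.2]
force: [0.2, -0.3, -2.0]
gripper_width: 38.7
```

```bash
python3 -m jog '[{"dx":0,"dy":0,"dz":-0.001,"wx":0,"wy":0,"wz":0,"grip":1},{"dx":0,"dy":0,"dz":0,"wx":0,"wy":0,"wz":0,"grip":1}]';python3 -m jog '[{"dx":0,"dy":0,"dz":-0.001,"wx":0,"wy":0,"wz":0,"grip":1},{"dx":0,"dy":0,"dz":0,"wx":0,"wy":0,"wz":0,"grip":1}]'
python3 - <<'E'
from h import *
w=env.grab_frame('wrist');cv2.imwrite('pics/w9.png',cv2.resize(w[230:430,220:430],(630,600))[...,::-1])
E
```

```text
time_s: 30.05
ee_pos: [462.5, -176.2, 138.4]
ee_rot: [-180.0, 0.0, 150.2]
force: [-0.9, -0.2, 2.3]
gripper_width: 38.8
time_s: 30.25
ee_pos: [463.0, -176.5, 138.1]
ee_rot: [-180.0, 0.1, 150.2]
force: [-0.9, 0.8, 7.2]
gripper_width: 39.0
```

View pics/w9.png

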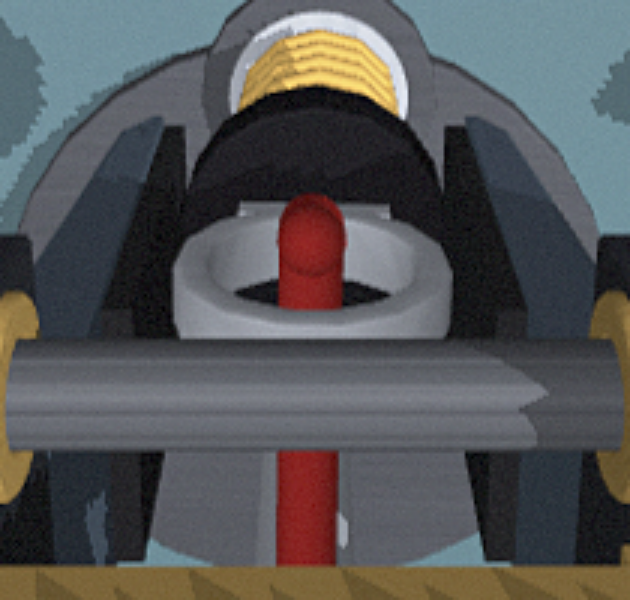

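The view shows the eye threaded over the red wire with its turned-up tip outside the ring. Contact force is upward, so the strut is seated. Release and retreat.

```bash
python3 -m jog '[{"dx":0,"dy":0,"dz":0.0007,"wx":0,"wy":0,"wz":0,"grip":1},{"dx":0,"dy":0,"dz":0,"wx":0,"wy":0,"wz":0,"grip":0.3},{"dx":0,"dy":0,"dz":0,"wx":0,"wy":0,"wz":0,"grip":-0.5},{"dx":0,"dy":0,"dz":0,"wx":0,"wy":0,"wz":0,"grip":-0.9},{"dx":0,"dy":0,"dz":0,"wx":0,"wy":0,"wz":0,"grip":-0.9},{"dx":0,"dy":0,"dz":0,"wx":0,"wy":0,"wz":0,"grip":-0.9},{"dx":0,"dy":0,"dz":0,"wx":0,"wy":0,"wz":0,"grip":-0.9}]'; python3 -m jog '[{"dx":0,"dy":0,"dz":0.01,"wx":0,"wy":0,"wz":0,"grip":-0.9},{"dx":0,"dy":0,"dz":0.02,"wx":0,"wy":0,"wz":0,"grip":-0.9},{"dx":0,"dy":0,"dz":0.03,"wx":0,"wy":0,"wz":0,"grip":-0.9},{"dx":0,"dy":0,"dz":0.045,"wx":0,"wy":0,"wz":0,"grip":-0.9},{"dx":0,"dy":0,"dz":0.045,"wx":0,"wy":0,"wz":0,"grip":-0.9},{"dx":-0.02,"dy":0.01,"dz":0.03,"wx":0,"wy":0,"wz":0,"grip":-0.9},{"dx":-0.035,"dy":0.02,"dz":0,"wx":0,"wy":0,"wz":0,"grip":-0.9},{"dx":-0.035,"dy":0.02,"dz":0,"wx":0,"wy":0,"wz":0,"grip":-0.9},{"dx":0,"dy":0.03,"dz":0,"wx":0,"wy":0,"wz":0,"grip":-0.9},{"dx":0,"dy":0.03,"dz":0,"wx":0,"wy":0,"wz":0,"grip":-0.9}]'; python3 -m jog '[{"dx":0,"dy":0.03,"dz":0,"wx":0,"wy":0,"wz":0,"grip":-0.9},{"dx":0,"dy":0,"dz":0,"wx":0,"wy":0,"wz":0,"grip":-0.9},{"dx":0,"dy":0,"dz":0,"wx":0,"wy":0,"wz":0,"grip":-0.9},{"dx":0,"dy":0,"dz":0,"wx":0,"wy":0,"wz":0,"grip":-0.9},{"dx":0,"dy":0,"dz":0,"wx":0,"wy":0,"wz":0,"grip":-0.9},{"dx":0,"dy":0,"dz":0,"wx":0,"wy":0,"wz":0,"grip":-0.9},{"dx":0,"dy":0,"dz":0,"wx":0,"wy":0,"wz":0,"grip":-0.9},{"dx":0,"dy":0,"dz":0,"wx":0,"wy":0,"wz":0,"grip":-0.9}]'
python3 - <<'E'
from h import *
f=env.grab_frame('top');s=env.grab_frame('scene');w=env.grab_frame('wrist')
for n,x in(('top9',f),('s9',s),('w10',w)):cv2.imwrite(f'pics/{n}.png',x[...,::-1])
A=np.array([554.5,-229]);u=np.array([-.866,.5])
h=cv2.cvtColor(np.ascontiguousarray(f),cv2.COLOR_RGB2HSV);m=cv2.inRange(h,(0,140,50),(8,255,255))|cv2.inRange(h,(172,140,50),(180,255,255));m[:,:340]=0;m[:,545:]=0
n,l,st,ce=cv2.connectedComponentsWithStats(m)
for i in range(1,n):
    if st[i,4]>4:
        ys,xs=np.nonzero(l==i);P=np.array([onz('top',p,200)[:2] for p in zip(xs,ys)])-A
        r=np.hypot(*P.T);far=P[r>r.max()-15].mean(0);print(st[i],'rmax',r.max().round(),'ang',(np.degrees(np.arctan2(far[1],far[0]))%360).round(1))
# brass coil of hung strut in scene and top: expected z 125-150
for nm,g in(('scene',s),('top',f)):
    h=cv2.cvtColor(np.ascontiguousarray(g),cv2.COLOR_RGB2HSV);b=cv2.inRange(h,(14,110,90),(32,255,255));n,l,st,ce=cv2.connectedComponentsWithStats(b)
    print(nm,'pred coil',proj(nm,(*(A+106*u),135)).round(),'plate coil',proj(nm,(566,198,60)).round(),[(ce[i].round().tolist(),int(st[i,4])) for i in range(1,n) if st[i,4]>10])
    r0=cv2.imread(f'pics/{nm}0.png')[...,::-1]
    for k,gg in((0,r0),(1,g)):
        h=cv2.cvtColor(np.ascontiguousarray(gg),cv2.COLOR_RGB2HSV);m=cv2.inRange(h,(0,150,60),(6,255,255))|cv2.inRange(h,(174,150,60),(180,255,255))
        q=m[180:260,470:540] if nm=='scene' else m[240:335,40:130];ys,xs=np.nonzero(q);print(' beam red',k,len(xs),xs.mean().round(1),ys.mean().round(1))
E
```

```text
time_s: 31.0
ee_pos: [461.9, -175.9, 137.2]
ee_rot: [-179.9, -0.1, 150.2]
force: [-0.8, -0.4, -0.1]
gripper_width: 76.1
time_s: 32.0
ee_pos: [371.0, -65.3, 318.8]
ee_rot: [-180.0, 0.1, 150.1]
force: [0.5, 0.3, -0.2]
gripper_width: 86.6
time_s: 32.8
ee_pos: [372.1, -36.3, 317.4]
ee_rot: [-179.9, -0.1, 150.2]
force: [0.3, 1.1, -0.1]
gripper_width: 86.7
[410 279  24  37 155] rmax 100.0 ang 149.8
[451 278  27  30 138] rmax 100.0 ang 222.7
[482 314   8   6  19] rmax 129.0 ang 222.5
[404 322   5   6  18] rmax 125.0 ang 149.9
scene pred coil [309. 192.] plate coil [397. 293.] [([261.0, 48.0], 2818), ([297.0, 44.0], 2523), ([192.0, 95.0], 2573), ([80.0, 145.0], 742), ([98.0, 177.0], 4415), ([236.0, 194.0], 96), ([310.0, 195.0], 131), ([293.0, 219.0], 142), ([18.0, 249.0], 634), ([352.0, 243.0], 52), ([498.0, 261.0], 18)]
 beam red 0 58 28.9 35.4
 beam red 1 54 28.2 36.0
top pred coil [403. 315.] plate coil [213. 261.] [([473.0, 244.0], 43), ([277.0, 256.0], 124), ([400.0, 296.0], 55), ([461.0, 307.0], 57), ([396.0, 311.0], 12)]
 beam red 0 74 24.2 39.1
 beam red 1 73 24.1 39.4
```

The checks agree: the strut's coil is at the red hook, the plate is empty, the arm is at 149.9° against the stripe at about 149–150°, and the beam matches its initial picture. Handing in.

```bash
python3 -c "
from workcell import env
print(env.job_done())"
```

```text
the job is handed in; nothing more can be done
None
```

The spring tested weak, so I hung the strut on the red hook. The job is handed in; it reported no verdict.

**Test:** I pushed the beam off its park and let it fall and settle on the strut by itself. The pointer rested at z ≈ 124 mm and the blue line is at about 135–139 mm, so the pointer was clearly below it. I then raised the beam back to parked, turned the carousel until the red arm faced the stripe, and hung the strut by its eye.

**Last checks (robot clear, about 33 s on the clock):**
- **Beam:** the red pointer and bar end match the first pictures within 1 px in both fixed views.
- **Carousel:** the red arm is at 149.9°. The front stripe measured 150° from the top camera and 147.6° from a partly hidden wrist view, so they disagree by about 2°.
- **Strut:** the coil is within about 3 px of where it should hang in the scene view, and no coil shows at the plate. A close-up before release showed the eye over the wire. In the top view the match is weaker, because only 12 px of the coil are visible, about 8 px off.
- **Reference mark:** the slider is where it was in the top view. I saw no contact with the bystanders, but did not compare each one's position.

**What went wrong on the way:**
- The first push missed the bar, because the closed fingertips sit about 20–25 mm short of the reported tool point. I repeated it lower.
- The camera pose for reading the scale was only partly reachable, so I read it looking down at an angle.

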